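Level the hook scale with a wedge, then weigh a filter bowl

ROBOT

A 6-joint arm with a two-finger parallel gripper is mounted at the origin on the work surface. World frame = base frame: x ahead of the robot, y to its left, z up, the work surface at z = 0. Lengths are in m, angles in rad, forces in N, time in s.
With the tool pointing down it reaches from about 0.4 to 0.825 m from the base axis. Payload 7 kg.
Tool frame: the origin (TCP) lies between the finger pads; the fingertips stand 22 mm ahead of it and the grasp point (between the pads) lies 3 mm ahead of it; z points along the fingers, y is the direction in which the jaws open and shut (so a half turn about z gives the same grasp; the last joint's range is limited). The gripper opens to 88 mm and grips with 3 to 60 N. Pads are 19 mm wide; open, the fingers measure 130 mm over their backs; the gripper's body (78 mm by 193 mm) begins 47 mm behind the grasp point.
Start: joints at [1.538, 0.359, 0.012, 0, -1.224, -0.288], TCP at [0.213, 0.641, 0.249] pointing down, gripper open.
Joint ranges: [-3.07, 3.07], [-1.43, 2.12], [-1.02, 1.25], [-3.03, 1.67], [-3.05, -0], [-3.03, 3.03]. Speed limits (rad/s): [2.39, 2.39, 3.01, 3.14, 3.14, 3.14].

INTERFACE

Orientations are given as [roll, pitch, yaw] about the fixed x, y, z axes, in that order (R = Rz(yaw) Ry(pitch) Rx(roll)).
In Python, from station import arm, optics gives the robot as it stands. The module is installed in compiled form; this text tells all that it offers.
- The arm moves only by the tool jog_arm, never from a script. Its argument "motion" is a list that holds one entry, the list of rows, each a list of 7 numbers: the shift along the tool's x, y, z in m, then the turn, a rotation vector about the tool's x, y, z in degrees, then the finger opening in m, from 0 to 0.0876. In form: [[[x, y, z, rx, ry, rz, grip], ...]]. A call has 1 to 8 rows; each row is the pose to reach, as a shift and turn from the pose measured when the call began, along the tool's axes at that moment; what a row does not reach only later rows make up. A row lasts 1/10 s, in which the tool goes at most 50 mm and 8.59 degrees, less where a joint would pass 70% of its speed; a pose out of reach is approached as far as the arm can. A call with a gripper value outside its range is refused whole. The fingers move at their own pace and stop on an object; "newtons" is the grip in N (left out, the last holds). Time passes only in rows, so rows that repeat a pose let the fingers close. It gives the time, the measured TCP pose, the force and the opening at its end, in the units of the state.
- arm.get_state(): the state, without advancing time (a new reading comes with each control period).
- optics.grab_frame(name): name is "scene" or "side" or "wrist"; returns the picture (384x512x3 uint8, red, green, blue); there is no depth.
- optics.camera_model(name): a dict with "mtx" (3x3 intrinsics, pixels), "D" ([k1, k2, p1, p2, k3] as OpenCV has them; the pictures are not rectified), "R" (3x3) and "t" (3): a world point X has camera coordinates R X + t; the wrist camera has in their place "mount" (4x4, takes a point from camera to tool coordinates, whose origin is the TCP and whose axes are the flange's). Camera axes: x right, y down, z forward; pixel columns grow to the right and rows downward; lengths in m; the calibration is good to about 2 mm. A picture is of the moment at which its call begins: read the wrist's pose just before it. camera_model takes no time and is no camera call.
- arm.job_done(): hands the job in, once; it reports no verdict.
The state is a dict: "t": time; "q": joint angles; "qd": joint speeds; "joint_efforts": joint torques, N m; "eef_pos": TCP position; "ee_rot": TCP orientation; "force": force on the tool from outside, world axes, zero at the start; "moment": the same for the moment, N m; "width": finger opening in m.
Only numpy, scipy, OpenCV 4.12 (cv2) and the standard library are available. Lean on these libraries where they do the work, as an engineer would, in place of code of your own. Each camera call takes 0.05 s, during which the arm holds its last target.

TASK

The hook scale leans to its left: push the yellow wedge under the low left side of its plate until the orange ball of the level on top rests centred between the two black marks, and leave the wedge there. Then hang the blue filter bowl on the scale's hook by its bail, lowering it gently rather than dropping it, let go and leave it untouched until it has hung still for about two seconds. Finally lift it off the hook and stand it upright in the low white tray, and do not disturb the white bowl, the spanner or the jar.

Things in the scene. Friction and masses are not known exactly. Their poses are not given: they have to be found in the camera images.
- stand: Hook-scale stand, fixed in place. Origin on the bench under the middle of its aluminium plate (210 mm in x, 200 in y, 12 thick; underside 20 mm above the bench when level). x points from the hook's tip to the white column, y to the plate's low left side. The plate tilts about its right edge (y = -100 mm). Short feet under the left corners leave the middle 150 mm of the left edge free.
- low_edge (a point): Middle of the lower left edge of the plate (y = +100 mm in the stand's frame). About 10 mm above the bench at the start, 20 mm when level. Axes as the plate's (x towards the column, y left).
- level_mid (a point): Middle of the level's trough on top of the white column, about 290 mm above the bench, 92 mm along +x from the stand's origin. Column 24 mm (x) by 50 mm (y), front face 80 mm along +x; the level is 160 mm long in y, 26 mm in x, its end cheeks reach about 310 mm.
- ball (a joint): Level reading, m: place of the orange ball (18 mm across) along the white trough on top of the column. 0 = centred between the two black marks (33 mm apart), positive towards the low left side (stand's +y). About +0.040 at the start; once the wedge lifts the plate, falls 1 mm for each 1.15 mm the wedge goes in; negative when it is in too far. Lags by about 1 s.
- hook_seat (a point): Point on top of the hook's arm half-way along, where the bail should rest; about 225 mm above the bench when empty. The arm is a level steel rod 10 mm thick along the stand's x, sticking out of a red carriage that begins 65 mm away in +x; its turned-up tip is 60 mm away in -x (ends at 65) and stands 14 mm above the arm's top. Axes as the plate's.
- hook (a joint): How far the sprung hook is pulled down, in m: 0 empty, stop at 0.060; stiffness 170 N/m, lightly damped (bounces for about a second). A bowl of 0.2 to 0.42 kg pulls it down 12 to 25 mm.
- wedge_head (a point): Loose yellow wedge: centre of the back face of its push head, 22.5 mm above the bench. Head 60 mm wide (x), 20 deep (y), 45 high. The wedge points to -y of this frame: ramp 50 mm wide, 110 long, falling from 28 mm high at the head to 4 mm at the tip, 130 mm from this point. It lies left of the stand, tip towards the low edge. About 15 N pushes it; friction keeps it in place.
- blue_grip (a point): Blue filter bowl (68 mm across, 70 high): grip point in its black post (18 x 18 mm, 42 tall), 160 mm above the underside, 18 below the post's top. Under the post is a steel bail bar 68 mm wide (y), 20 deep (x), its top 24 mm and its underside 34 mm below this point; the opening under it is 56 mm wide and 56 high. The hook's arm passes through along x of this frame, either way round.
- white_grip (a point): The same point of the white bowl, a bystander of the same shape, to be left standing.
- tray: White open tray fixed to the bench, 160 x 160 mm, walls 5 mm thick and 30 mm high, floor 5 mm thick. Origin on the bench under its centre.
- spanner_grip (a point): Handle of the steel spanner lying flat on the bench near the robot, 160 mm long: a bystander.
- jar: Amber jar with orange lid, 60 mm across, 85 mm tall, origin at its underside: a bystander.
- wedge: The yellow wedge as a whole; its origin lies on its underside, 65 mm from the head's back face and from the tip.
Mind the look-alikes: they are no part of the job. Leave any turquoise look-alike of the part that bears blue_grip alone. Of the things that look like the wedge, the larger one is meant.

How it is judged:
On the way, in this order (a step that is already met when the one before it is completed fails the run):
1. the wedge holds the plate up with the ball centred (within 8 mm) for half a second (value of joint ball between -0.008 and 0.008 m and contact force between wedge and stand above 0.5 N and contact force between the fingers and stand below 0.2 N), for 0.5 s.
2. the blue bowl hangs on the hook, untouched by the robot and still, with the stand level, for 1.5 s (value of joint ball between -0.008 and 0.008 m and value of joint hook above 0.006 m and contact force between blue and stand above 1 N and contact force between blue and the arm below 0.05 N and contact force between each of blue, stand and the fingers below 0.05 N and horizontal distance between blue_grip and hook_seat below 0.06 m and linear speed of blue below 0.03 m/s and velocity of joint hook between -0.015 and 0.015 m/s), for 1.5 s.
At the end, for the whole second after the job is handed in: The wedge is still under the plate and holds it with the level's ball within 8 mm of centre, the hook is empty (within 4 mm of its rest), and the blue bowl stands upright (within 0.1 rad) on the floor of the white tray, released and at rest (value of joint ball between -0.008 and 0.008 m and contact force between wedge and stand above 0.5 N and value of joint hook below 0.004 m and x of blue_grip in the frame of tray between -0.055 and 0.055 m and y of blue_grip in the frame of tray between -0.055 and 0.055 m and angle between blue_grip's own z axis and vertical below 0.1 rad and height (world z) of blue_grip below 0.172 m and linear speed of blue below 0.02 m/s and linear speed of wedge below 0.01 m/s); the robot touches nothing.
It fails at once if the hook is pulled down more than 50 mm (bowl dropped on it or hook dragged down) (value of joint hook above 0.05 m).
It fails at once if the white bowl is tipped or moved by more than 30 mm (distance of white_grip from where it was at the start of the episode above 0.03 m or angle between white_grip's own z axis and vertical above 0.3 rad).
It fails at once if the blue bowl is tipped right over (angle between blue_grip's own z axis and vertical above 0.8 rad).
It fails at once if the spanner or the jar is moved by more than 40 mm (distance of any of spanner_grip, jar from where it was at the start of the episode above 0.04 m).
It also fails if it takes over 72 s, if anything falls off the work surface, if the arm or the gripper's body presses on something with over 40 N, if the wrist force passes 120 N, or if a joint passes its speed limit or range.

## Working session

There is one attempt and no reset: what is moved stays moved. The work goes in short steps, Python scripts to look and compute and a tool call to move; the robot and the scene stay as the last step left them, time stands still between calls to the robot, and variables do not carry over. Pictures are saved under pics/ and viewed, and the job is handed in when it is done.

Besides the shell and the picture viewer there is one more tool, called as a command line: name --argument value ..., lists and objects as JSON in quotes. jog_arm: Moves the arm, as the interface text tells. Its arguments: {"type":"object","properties":{"motion":{"type":"array","items":{"type":"array","items":{"type":"array","items":{"type":"number"}}}},"newtons":{"type":"number"}},"required":["motion"]}

```bash
mkdir -p pics; python3 - <<'E'
from station import arm, optics
import cv2, numpy as np
s=arm.get_state(); print(s)
for n in ["scene","side","wrist"]:
    im=optics.grab_frame(n); cv2.imwrite(f"pics/{n}0.png",im[:,:,::-1])
    m=optics.camera_model(n); print(n,{k:np.round(np.array(v),4).tolist() for k,v in m.items()})
E
```

```text
{'t': 0.0, 'q': array([ 1.53810276e+00,  3.59406440e-01,  1.10707141e-02, -3.42596227e-04,
       -1.22412972e+00, -2.88095412e-01]), 'qd': array([ 0.00089299, -0.00030055,  0.00042029, -0.0009614 ,  0.00086129,
       -0.00143708]), 'joint_efforts': array([-1.12643229e-03, -5.82722211e+01,  2.93062431e+01,  6.99694186e+00,
        7.00664241e-03, -1.47305182e-04]), 'eef_pos': array([0.21272312, 0.64012303, 0.24761655]), 'ee_rot': array([ 3.13990081e+00, -1.65497292e-04, -3.20905514e-01]), 'force': array([ 0.83524467,  0.35919374, -0.57447455]), 'moment': array([-0.00253017, -0.01087837, -0.02884058]), 'width': 0.08763454654109386}
scene {'mtx': [[480.2529, 0.0, 257.1327], [0.0, 480.2529, 190.9351], [0.0, 0.0, 1.0]], 'D': [-0.0796, 0.0, 0.0, 0.0, 0.0], 'R': [[0.2691, 0.963, 0.0145], [0.7994, -0.2149, -0.5611], [-0.5372, 0.1626, -0.8276]], 't': [-0.0801, -0.335, 1.6404]}
side {'mtx': [[376.2267, 0.0, 256.9806], [0.0, 376.2267, 184.7324], [0.0, 0.0, 1.0]], 'D': [0.0381, 0.0, 0.0, 0.0, 0.0], 'R': [[0.9992, -0.0374, 0.0153], [-0.0185, -0.7605, -0.649], [0.0359, 0.6482, -0.7606]], 't': [-0.5056, 0.0733, 1.1812]}
wrist {'mtx': [[281.866, 0.0, 260.7112], [0.0, 281.866, 190.8485], [0.0, 0.0, 1.0]], 'D': [-0.003, 0.0, 0.0, 0.0, 0.0], 'mount': [[-0.0007, -0.9519, -0.3063, 0.0845], [1.0, -0.0007, -0.0002, -0.0004], [0.0, -0.3063, 0.9519, -0.135], [0.0, 0.0, 0.0, 1.0]]}
```

View pics/scene0.png

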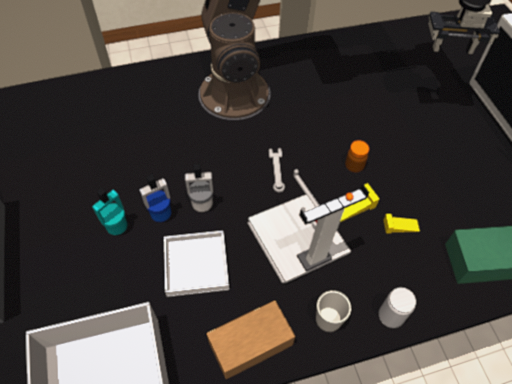

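View pics/side0.png

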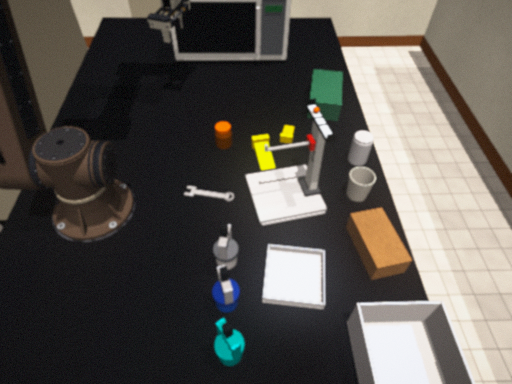

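View pics/wrist0.png

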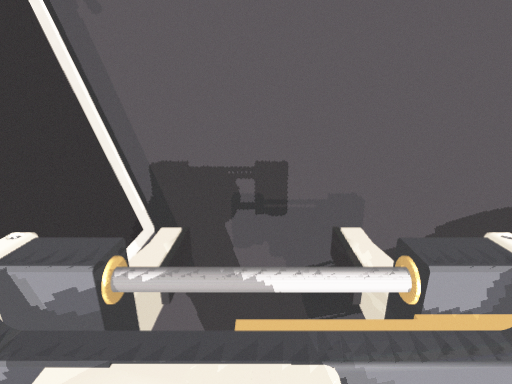

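```bash
cat > h.py <<'E'
import numpy as np, cv2
from station import arm, optics
from scipy.spatial.transform import Rotation as Ro
def cam(n,st=None):
    m=optics.camera_model(n); K=np.array(m["mtx"]);D=np.array(m["D"])
    if n=="wrist":
        M=np.array(m["mount"]); R=Ro.from_euler('xyz',st['ee_rot']).as_matrix(); T=np.eye(4);T[:3,:3]=R;T[:3,3]=st['eef_pos']
        W=np.linalg.inv(T@M); return K,D,W[:3,:3],W[:3,3]
    return K,D,np.array(m["R"]),np.array(m["t"])
def ray(c,uv):
    K,D,R,t=c; p=cv2.undistortPoints(np.array([[uv]],float),K,D)[0,0]
    d=R.T@np.array([p[0],p[1],1]); return -R.T@t, d/np.linalg.norm(d)
def atz(c,uv,z):
    o,d=ray(c,uv); return o+d*(z-o[2])/d[2]
def tri(l):
    A=np.zeros((3,3));b=np.zeros(3)
    for c,uv in l:
        o,d=ray(c,uv);P=np.eye(3)-np.outer(d,d);A+=P;b+=P@o
    x=np.linalg.solve(A,b); return x,[float(np.linalg.norm(np.cross(x-ray(c,uv)[0],ray(c,uv)[1]))) for c,uv in l]
def proj(c,X):
    K,D,R,t=c; return cv2.projectPoints(np.atleast_2d(np.array(X,float)),cv2.Rodrigues(R)[0],t,K,D)[0][:,0]
def crop(im,x0,y0,w,h,s,fn):
    o=cv2.resize(im[y0:y0+h,x0:x0+w],None,fx=s,fy=s,interpolation=cv2.INTER_CUBIC)[:,:,::-1].copy()
    for x in range((x0+9)//10*10,x0+w,10):
        cv2.line(o,(int((x-x0+.5)*s),0),(int((x-x0+.5)*s),8 if x%50 else 20),(0,255,0),1)
        if x%20==0: cv2.putText(o,str(x),(int((x-x0+.5)*s)-10,30),0,.4,(0,255,0),1)
    for y in range((y0+9)//10*10,y0+h,10):
        cv2.line(o,(0,int((y-y0+.5)*s)),(8,int((y-y0+.5)*s)),(0,255,0),1)
        if y%20==0: cv2.putText(o,str(y),(10,int((y-y0+.5)*s)+4),0,.4,(0,255,0),1)
    cv2.imwrite(fn,o)
E
python3 - <<'E'
from h import *
a=cv2.imread("pics/scene0.png")[:,:,::-1];b=cv2.imread("pics/side0.png")[:,:,::-1]
crop(a,240,140,190,145,4,"pics/s_stand.png")
crop(a,80,160,160,140,5,"pics/s_bowl.png")
crop(b,200,90,150,140,4,"pics/d_stand.png")
crop(b,190,210,150,160,4,"pics/d_bowl.png")
E
```

```text
(no output)
```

View pics/s_stand.png

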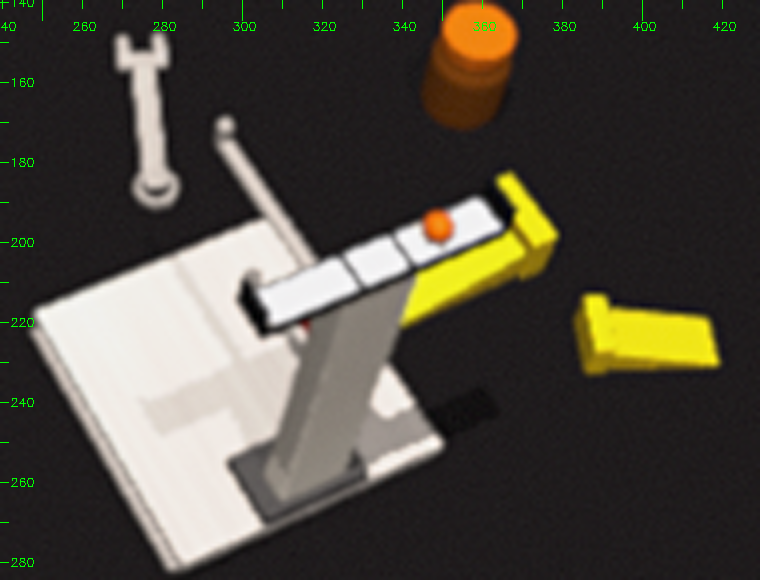

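View pics/s_bowl.png

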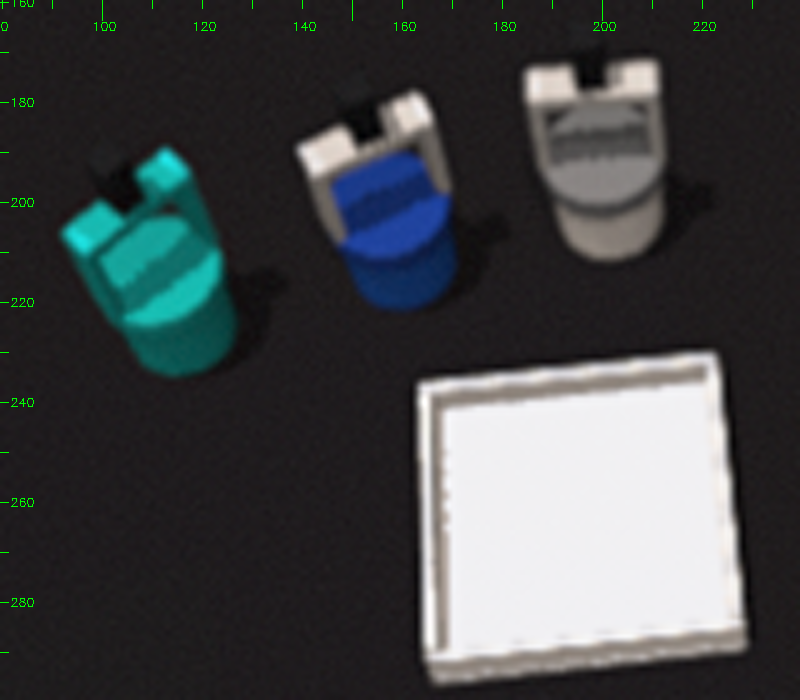

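View pics/d_stand.png

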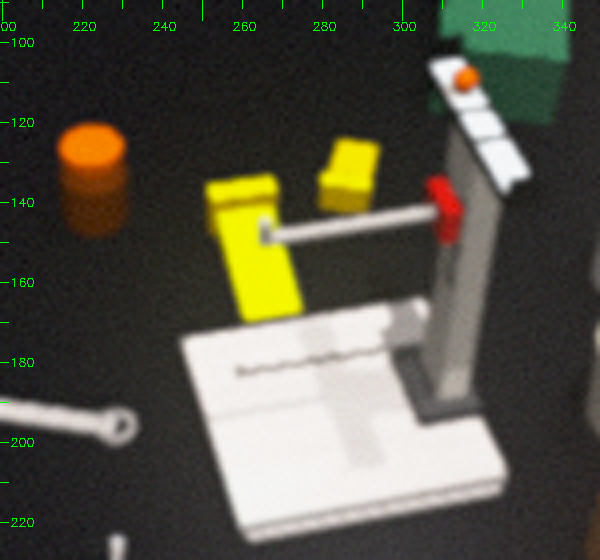

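View pics/d_bowl.png

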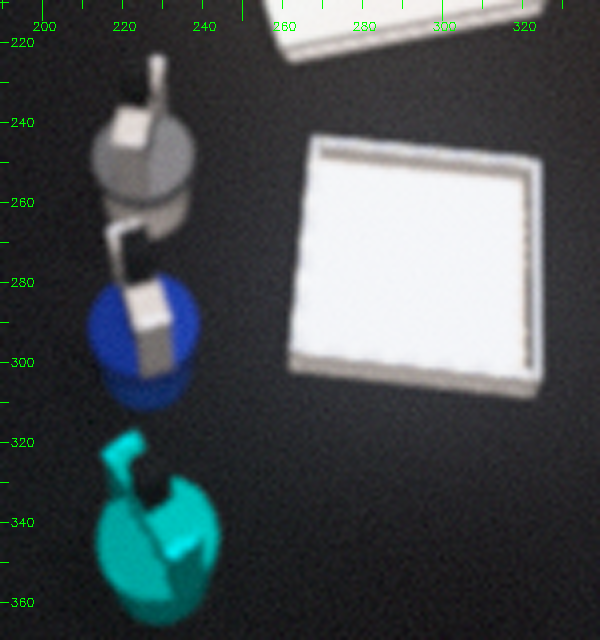

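```bash
python3 - <<'E'
from h import *
S=cam("scene");D=cam("side")
def T(n,a,b):
    x,r=tri([(S,a),(D,b)]); print(n,np.round(x,4),np.round(r,4)); return x
A=T("A x- y-",(248,217.5),(261,222.5))
E_=T("D x+ y-",(283,282),(326,208))
B=T("B x- y+",(306,194),(246,174))
C=T("C x+ y+",(350.5,250),(306.5,165.5))
print(np.linalg.norm(A-E_),np.linalg.norm(A-B), atz(S,(248,217.5),.032),atz(S,(283,282),.032),atz(S,(350.5,250),.022))
T("tip",(295.5,170.5),(265.5,146.5))
T("ball",(349,196),(316,109))
T("mark1",(327,210),(315.5,121.5)) if 0 else None
# tray outer top corners
for n,a,b in [("t1",(163.5,237),(267,243.5)),("t2",(223,230.5),(0,0)),("t3",(228,287),(0,0)),("t4",(165,292),(0,0))]:
    print(n,np.round(atz(S,a,.03),4))
for a in [(267.5,244),(325,249),(324.5,305),(262,300)]: print("side tray",np.round(atz(D,a,.03),4))
# wedge head
T("head back top outer L?",(367.5,183),(279,134.5))
T("h",(377.5,200),(251,137))
for a in [(365,183),(379,198)]: print("scene head z45",np.round(atz(S,a,.045),4))
for a in [(251.5,137),(278,134.5),(253,142.5),(278.5,140.5)]: print("side head z45",np.round(atz(D,a,.045),4))
for a in [(261.5,170.5),(275,167)]: print("side tip z4",np.round(atz(D,a,.004),4))
# blue bar: scene ends top
T("blue post top",(150,175),(224,271))
for a in [(143,190),(161,182),(152,186)]: print("bar scene z.136",np.round(atz(S,a,.136),4))
for a in [(222,265),(227,284)]: print("bar side z.136",np.round(atz(D,a,.136),4))
E
```

```text
A x- y- [ 0.5125 -0.0881  0.032 ] [0.0028 0.0028]
D x+ y- [ 0.7168 -0.0473  0.0342] [0.0034 0.0034]
B x- y+ [0.4756 0.0969 0.0347] [0.0043 0.0043]
C x+ y+ [0.6782 0.1512 0.0226] [0.0041 0.0041]
0.208353500998456 0.18860812827441137 [ 0.51019445 -0.08601286  0.032     ] [ 0.71849331 -0.04958516  0.032     ] [0.67470624 0.15487036 0.022     ]
tip [0.5265 0.0294 0.2286] [0.0013 0.0013]
ball [0.669  0.1013 0.2978] [0.0003 0.0003]
t1 [ 0.509  -0.3216  0.03  ]
t2 [ 0.5311 -0.162   0.03  ]
t3 [ 0.6941 -0.1878  0.03  ]
t4 [ 0.666  -0.3443  0.03  ]
side tray [ 0.5294 -0.1638  0.03  ]
side tray [ 0.6906 -0.1844  0.03  ]
side tray [ 0.6638 -0.3461  0.03  ]
side tray [ 0.5061 -0.3284  0.03  ]
head back top outer L? [0.5714 0.2103 0.1356] [0.0241 0.0241]
h [ 0.5055  0.3262 -0.0244] [0.016 0.016]
scene head z45 [0.4941 0.268  0.045 ]
scene head z45 [0.5527 0.2864 0.045 ]
side head z45 [0.4959 0.2691 0.045 ]
side head z45 [0.5912 0.2803 0.045 ]
side head z45 [0.5003 0.2406 0.045 ]
side head z45 [0.5907 0.2489 0.045 ]
side tip z4 [0.5269 0.1443 0.004 ]
side tip z4 [0.5743 0.1596 0.004 ]
blue post top [ 0.4144 -0.3203  0.182 ] [0.0041 0.0041]
bar scene z.136 [ 0.4188 -0.3449  0.136 ]
bar scene z.136 [ 0.4057 -0.2953  0.136 ]
bar scene z.136 [ 0.4123 -0.3203  0.136 ]
bar side z.136 [ 0.4089 -0.284   0.136 ]
bar side z.136 [ 0.4217 -0.3333  0.136 ]
```

```bash
cat > fit.py <<'E'
from h import *
from scipy.optimize import least_squares
S=cam("scene");D=cam("side")
def fit(obs,p0,tilt=False):
    # obs: list (cam, crop params conv px, local pt)
    def f(p,full=False):
        r=[]
        for c,uv,X in obs:
            X=np.array(X,float)
            if tilt:
                X=X-[0,-.1,.02]; X=Ro.from_euler('x',-p[3]).apply(X)+[0,-.1,.02]
            W=Ro.from_euler('z',p[2]).apply(X)+[p[0],p[1],0]
            r+=list(proj(c,W)[0]-uv)
        return np.array(r)
    s=least_squares(f,p0,loss='soft_l1'); print(np.round(s.x,4),"yaw",np.round(np.degrees(s.x[2]),2),"res",np.round(f(s.x).reshape(-1,2),1).tolist()); return s.x
ss=lambda x,y:(x/4-.5+240,y/4-.5+140)
ds=lambda x,y:(x/4-.5+200,y/4-.5+90)
sb=lambda x,y:(x/5-.5+80,y/5-.5+160)
db=lambda x,y:(x/4-.5+190,y/4-.5+210)
E
python3 - <<'E'
from fit import *
h=.105
fit([(S,ss(32,314),(-h,-.1,.032)),(S,ss(174,569),(h,-.1,.032)),(S,ss(444,442),(h,.1,.032)),
 (D,ds(247,530),(-h,-.1,.032)),(D,ds(505,475),(h,-.1,.032)),(D,ds(180,340),(-h,.1,.032)),(D,ds(425,300),(h,.1,.032)),
 (S,ss(437,225),(.092,.04,.297)),(D,ds(467,78),(.092,.04,.297))],[.59,.03,.19,.05],True)
print("wedge, origin at head back")
fit([(S,ss(505,172),(-.03,0,.045)),(S,ss(557,235),(.03,0,.045)),(S,ss(533,247),(.03,-.02,.045)),
 (D,ds(205,185),(-.03,0,.045)),(D,ds(277,175),(.03,0,.045)),(D,ds(212,205),(-.03,-.02,.045)),(D,ds(279,194),(.03,-.02,.045)),
 (D,ds(243,321),(-.025,-.13,.004)),(D,ds(302,309),(.025,-.13,.004))],[.52,.28,.25])
print("tray")
t=.08
fit([(S,sb(416,381),(-t,-t,.03)),(S,sb(716,351),(-t,t,.03)),(S,sb(746,635),(t,t,.03)),(S,sb(428,662),(t,-t,.03)),
 (D,db(312,136),(-t,t,.03)),(D,db(541,158),(t,t,.03)),(D,db(541,380),(t,-t,.03)),(D,db(290,352),(-t,-t,.03))],[.6,-.25,-.1])
print("blue")
fit([(S,sb(297,148),(-.01,-.034,.136)),(S,sb(313,182),(.01,-.034,.136)),(S,sb(420,92),(-.01,.034,.136)),(S,sb(437,115),(.01,.034,.136)),
 (D,db(106,232),(-.01,.034,.136)),(D,db(137,222),(.01,.034,.136)),(D,db(170,320),(.01,-.034,.136)),(D,db(138,330),(-.01,-.034,.136))],[.412,-.32,.26])
print("white")
fit([(S,sb(524,68),(-.01,-.034,.136)),(S,sb(529,102),(.01,-.034,.136)),(S,sb(657,60),(-.01,.034,.136)),(S,sb(661,95),(.01,.034,.136))],[.412,-.2,.0])
print("jar top", atz(S,ss(480,32),.085), atz(D,ds(91,147),.085))
print("spanner", atz(S,ss(140,50),.01), atz(S,ss(156,187),.01))
E
```

```text
[0.5929 0.0316 0.2142 0.0417] yaw 12.27 res [[-0.1, 0.0], [2.1, -1.0], [-1.0, -0.2], [-1.2, -0.3], [0.6, 0.0], [0.2, 0.5], [-1.1, -0.3], [0.3, 2.9], [0.5, 2.0]]
wedge, origin at head back
[0.5242 0.279  0.1931] yaw 11.06 res [[1.0, 0.3], [-0.2, 0.2], [0.0, -0.2], [0.4, 0.5], [-1.3, 0.6], [-0.1, -0.8], [-0.4, -0.5], [0.6, 0.3], [-0.1, 1.0]]
tray
[ 0.5977 -0.2535 -0.1452] yaw -8.32 res [[0.9, 0.6], [-0.1, 0.5], [-0.5, -1.7], [-0.1, -0.2], [0.2, 0.2], [-0.5, 0.5], [0.2, -0.2], [0.2, -0.3]]
blue
[ 0.414  -0.3183  0.3072] yaw 17.6 res [[0.5, 0.4], [0.7, -1.0], [-0.8, 0.2], [-0.7, 0.8], [-0.2, -0.5], [0.0, -0.5], [0.2, 0.2], [-0.2, 0.4]]
white
[ 0.4111 -0.1967 -0.1805] yaw -10.34 res [[1.0, 0.5], [0.0, -0.2], [-0.1, 0.4], [-0.7, -0.6]]
jar top [0.39546094 0.2834849  0.085     ] [0.39405791 0.28237367 0.085     ]
spanner [0.29086272 0.0576058  0.01      ] [0.41739009 0.0317371  0.01      ]
```

Candidates. Wedge: the larger yellow one with its head at scene (372,192) is meant, and the small one at (400,222) is the decoy. Bowls: blue at (155,195) is meant, turquoise at (110,205) is the decoy, and white at (200,190) is a bystander. The crops confirm both choices. I'll approach the wedge first.

```bash
cat >> h.py <<'E'
def rel(p,yaw,s=None,q=True):
    s=s or arm.get_state(); R=Ro.from_euler('xyz',s['ee_rot'])
    Rt=Ro.from_euler('xyz',[np.pi,0,yaw]); d=R.inv().apply(np.array(p)-s['eef_pos']); r=np.degrees((R.inv()*Rt).as_rotvec())
    print("shift",np.round(d,4).tolist(),"rot",np.round(r,2).tolist(),"dist",round(float(np.linalg.norm(d)),3)); return d,r
E
python3 -c "
from h import *
rel([.526,.269,.17],np.radians(11.5))"
```

```text
shift [0.4143, 0.2534, 0.0782] rot [0.07, 0.01, -29.89] dist 0.492
```

jog_arm --motion '[[[0.414,0.253,0.04,0,0,-29.9,0.05],[0.414,0.253,0.04,0,0,-29.9,0.05],[0.414,0.253,0.04,0,0,-29.9,0.05],[0.414,0.253,0.04,0,0,-29.9,0.05],[0.414,0.253,0.06,0,0,-29.9,0.05],[0.414,0.253,0.078,0,0,-29.9,0.05],[0.414,0.253,0.078,0,0,-29.9,0.05],[0.414,0.253,0.078,0,0,-29.9,0.05]]]'

```text
t: 0.95
eef_pos: [0.4683, 0.3369, 0.1906]
ee_rot: [3.141, 0.0, 0.201]
force: [1.2, 0.4, 0.1]
width: 0.0503
```

jog_arm --motion '[[[0,0,0,0,0,0,0.05]]]'

```text
t: 1.05
eef_pos: [0.47, 0.3322, 0.1887]
ee_rot: [3.138, 0.003, 0.196]
force: [0.3, 0.0, -0.3]
width: 0.05
```

```bash
python3 -c "
from h import *
s=arm.get_state();print(s['t'],s['eef_pos'],s['ee_rot'])
rel([.526,.269,.17],np.radians(11.5))
"
```

```text
1.05 [0.46997997 0.33216145 0.18872595] [3.13823593 0.00319816 0.19630277]
shift [0.0427, 0.0728, 0.0188] rot [0.19, 0.18, -0.25] dist 0.086
```

jog_arm --motion '[[[0.043,0.073,0.019,0,0,0,0.05],[0.043,0.073,0.019,0,0,0,0.05],[0.043,0.073,0.019,0,0,0,0.05],[0.043,0.073,0.019,0,0,0,0.05]]]'

```text
t: 1.45
eef_pos: [0.5266, 0.2681, 0.1693]
ee_rot: [3.138, 0.004, 0.194]
force: [0.7, 0.1, -0.2]
width: 0.0495
```

```bash
python3 -c "
from h import *
s=arm.get_state();print(s['t'],s['eef_pos'],s['ee_rot'])
np.save('w1.npy',[s['eef_pos'],s['ee_rot']])
im=optics.grab_frame('wrist');crop(im,60,0,390,290,2,'pics/w1.png')
"
```

```text
1.45 [0.52657864 0.26811788 0.16933325] [3.137763   0.00410016 0.19428972]
```

View pics/w1.png

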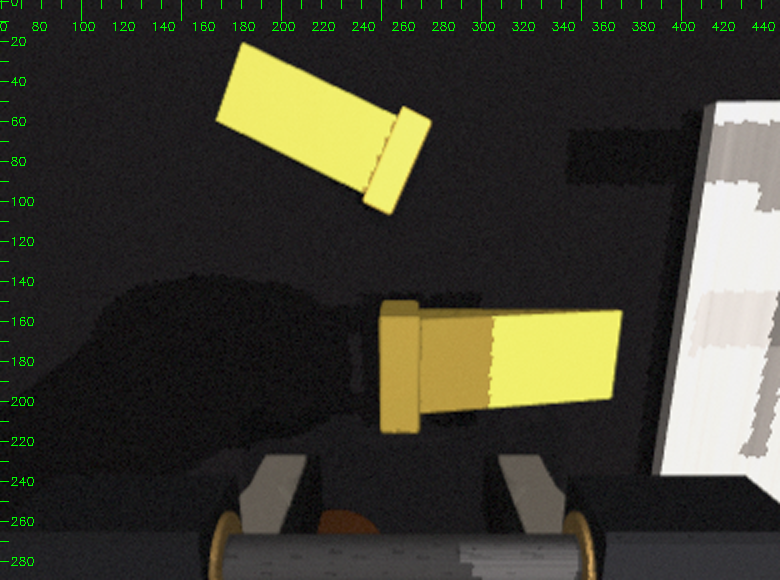

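```bash
python3 -c "
from h import *
a=np.load('w1.npy');s=dict(eef_pos=a[0],ee_rot=a[1]);c=cam('wrist',s)
f=lambda x,y:(60+x/2-.5,y/2-.5)
def P(n,x,y,z):
    p=atz(c,f(x,y),z);print(n,np.round(p,4));return p
a=P('head back x+',380,317,.045);b=P('back x-',380,433,.045);d=P('front x+',419,317,.045);e=P('front x-',419,433,.045)
print(np.linalg.norm(a-b),np.linalg.norm(a-d),'yaw',np.degrees(np.arctan2(a[1]-b[1],a[0]-b[0])),(a+b)/2,(a+b+d+e)/4)
t1=P('tip x+',622,311,.004);t2=P('tip x-',612,398,.004);print('tip',(t1+t2)/2,np.linalg.norm(t1-t2),'yaw',np.degrees(np.arctan2(t1[1]-t2[1],t1[0]-t2[0])))
v=(t1+t2)/2-(a+b)/2;print('dir',np.degrees(np.arctan2(v[0],-v[1])),np.linalg.norm(v[:2]))
u=P('plate left edge top, far corner',717,101,.022);w=P('plate edge2',664,475,.022);print('yaw',np.degrees(np.arctan2(u[1]-w[1],u[0]-w[0])))
u=P('bot',706,103,.010);w=P('bot2',653,475,.010);print('yaw',np.degrees(np.arctan2(u[1]-w[1],u[0]-w[0])))
"
```

```text
head back x+ [0.5568 0.2841 0.045 ]
back x- [0.4993 0.2735 0.045 ]
front x+ [0.5603 0.2663 0.045 ]
front x- [0.503  0.2545 0.045 ]
0.0585026236171961 0.018156026409279085 yaw 10.385305681118004 [0.52805837 0.27882185 0.045     ] [0.5298545  0.26960344 0.045     ]
tip x+ [0.5766 0.1567 0.004 ]
tip x- [0.5279 0.1468 0.004 ]
tip [0.55226163 0.15175122 0.004     ] 0.04971751488992157 yaw 11.484186537373066
dir 10.784004868511861 0.129355102216824
plate left edge top, far corner [0.6792 0.1519 0.022 ]
plate edge2 [0.4947 0.1126 0.022 ]
yaw 12.001548188945746
bot [0.6803 0.151  0.01  ]
bot2 [0.4886 0.1116 0.01  ]
yaw 11.616222946446369
```

jog_arm --motion '[[[0.003,-0.001,0.05,0,0,0,0.05],[0.003,-0.001,0.08,0,0,0,0.05],[0.003,-0.001,0.1,0,0,0,0.05],[0.003,-0.001,0.114,0,0,0,0.05],[0.003,-0.001,0.114,0,0,0,0.05]]]'

```text
t: 2.0
eef_pos: [0.5276, 0.2703, 0.0543]
ee_rot: [3.137, 0.006, 0.197]
force: [-0.8, 0.0, 0.2]
width: 0.0501
```

```bash
python3 -c "
from h import *
s=arm.get_state();print(s['t'],s['eef_pos'],s['ee_rot'])
im=optics.grab_frame('wrist');crop(im,130,60,260,200,3,'pics/w2.png')
"
```

```text
2.0 [0.52761828 0.27028996 0.05428356] [3.13677362 0.00571464 0.19681041]
```

View pics/w2.png

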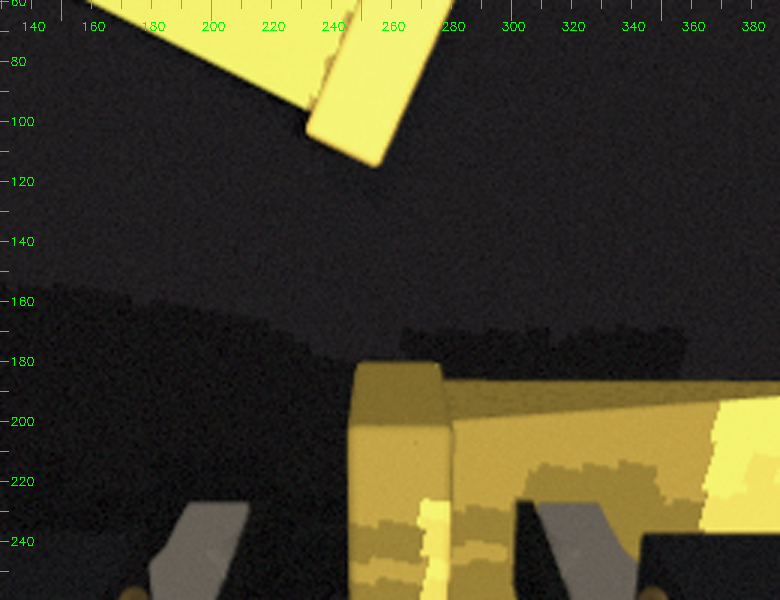

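jog_arm --motion '[[[0,0,0,0,0,0,0.015],[0,0,0,0,0,0,0.015],[0,0,0,0,0,0,0.015],[0,0,0,0,0,0,0.015],[0,0,0,0,0,0,0.015]]]' --newtons 25

```text
t: 2.55
eef_pos: [0.5286, 0.2707, 0.0562]
ee_rot: [3.138, 0.003, 0.197]
force: [-1.1, -0.1, 4.2]
width: 0.0196
```

jog_arm --motion '[[[0,0.012,0,0,0,0,0.015],[0,0.024,0,0,0,0,0.015],[0,0.036,0,0,0,0,0.015],[0,0.048,0,0,0,0,0.015],[0.001,0.058,0,0,0,0,0.015],[0.001,0.066,0,0,0,0,0.015],[0.001,0.074,0,0,0,0,0.015],[0.001,0.082,0,0,0,0,0.015]]]'

```text
t: 3.35
eef_pos: [0.5465, 0.1916, 0.0567]
ee_rot: [3.141, 0.001, 0.197]
force: [-1.0, 8.4, -1.9]
width: 0.0195
```

jog_arm --motion '[[[0,0.002,0,0,0,0,0.015],[0,0.004,0,0,0,0,0.015],[0,0.005,0,0,0,0,0.015],[0,0.005,0,0,0,0,0.015],[0,0.005,0,0,0,0,0.015],[0,0.005,0,0,0,0,0.015],[0,0.005,0,0,0,0,0.015]]]'

```text
t: 4.05
eef_pos: [0.548, 0.1876, 0.0567]
ee_rot: [-3.141, -0.001, 0.196]
force: [-2.3, 7.5, -2.7]
width: 0.0194
```

```bash
python3 -c "
from h import *
s=arm.get_state();print(s['t'],s['eef_pos'],s['ee_rot'],s['force'],s['width'])
crop(optics.grab_frame('scene'),270,160,120,90,6,'pics/s3.png')
crop(optics.grab_frame('side'),230,90,110,90,6,'pics/d3.png')
"
```

```text
4.05 [0.54796477 0.18763423 0.05665528] [-3.14062666e+00 -7.42508604e-04  1.96215582e-01] [-2.26484729  7.53052939 -2.73584388] 0.019407532069043512
```

View pics/s3.png

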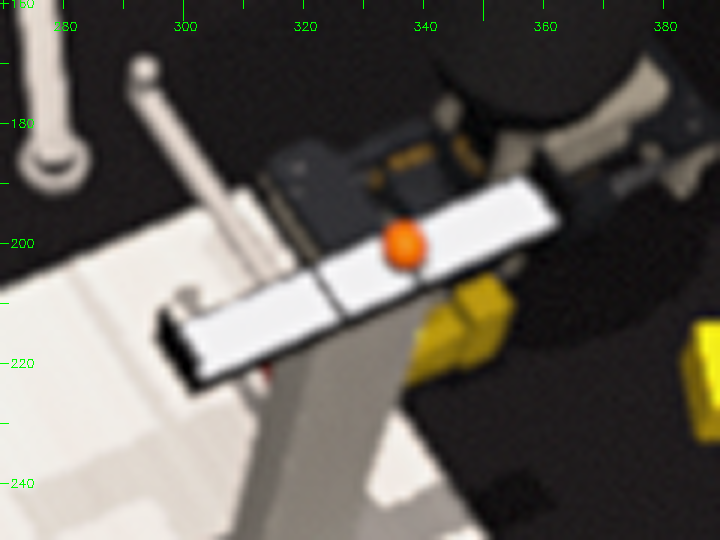

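View pics/d3.png

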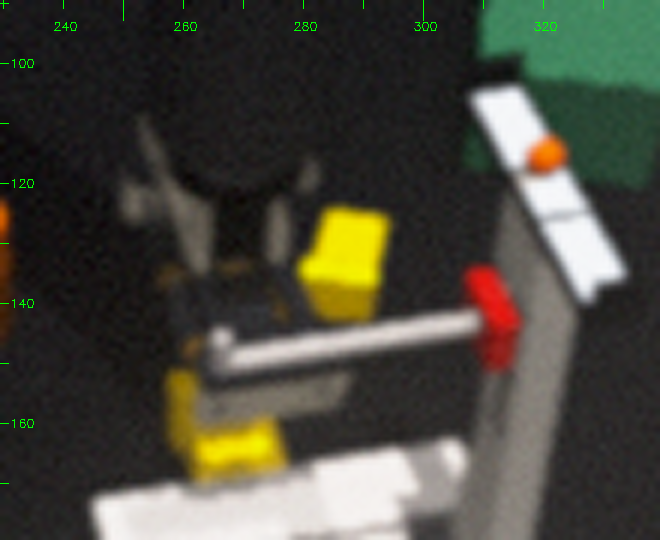

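jog_arm --motion '[[[0,0.004,0,0,0,0,0.015],[0,0.008,0,0,0,0,0.015],[0,0.012,0,0,0,0,0.015],[0,0.015,0,0,0,0,0.015],[0,0.015,0,0,0,0,0.015],[0,0.015,0,0,0,0,0.015],[0,0.015,0,0,0,0,0.015],[0,0.015,0,0,0,0,0.015]]]'

```text
t: 4.95
eef_pos: [0.5515, 0.1735, 0.0566]
ee_rot: [-3.139, -0.002, 0.196]
force: [0.9, 4.4, -4.0]
width: 0.02
```

jog_arm --motion '[[[0,0,0,0,0,0,0.015],[0,0,0,0,0,0,0.015],[0,0,0,0,0,0,0.015],[0,0,0,0,0,0,0.015],[0,0,0,0,0,0,0.015],[0,0,0,0,0,0,0.015]]]'

```text
t: 5.55
eef_pos: [0.5515, 0.1735, 0.0566]
ee_rot: [-3.139, -0.002, 0.196]
force: [-0.4, 4.6, -3.7]
width: 0.0198
```

```bash
python3 -c "
from h import *
s=arm.get_state();print(s['t'],s['eef_pos'],s['ee_rot'],s['force'],s['width'])
crop(optics.grab_frame('scene'),285,180,90,70,8,'pics/s4.png')
crop(optics.grab_frame('side'),230,90,110,90,6,'pics/d4.png')
"
```

```text
5.55 [0.5514971  0.17350427 0.05655008] [-3.13916101e+00 -2.23060447e-03  1.95991705e-01] [-0.42060751  4.61306073 -3.68537859] 0.01976408833987508
```

View pics/s4.png

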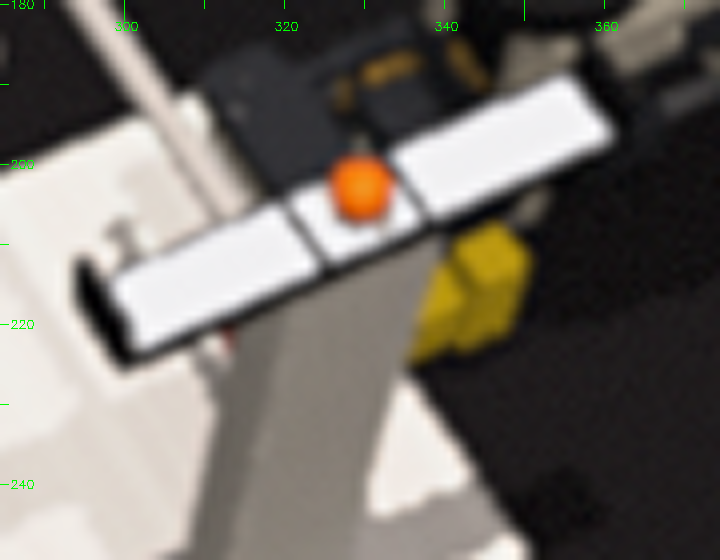

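View pics/d4.png

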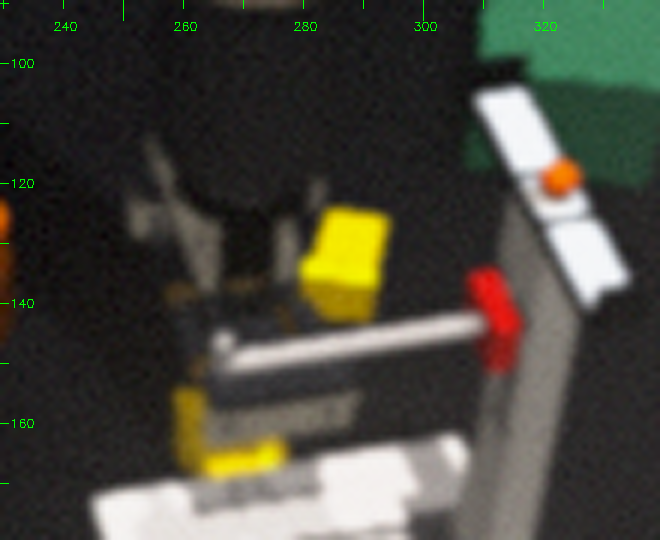

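jog_arm --motion '[[[0,0.002,0,0,0,0,0.015],[0,0.003,0,0,0,0,0.015],[0,0.003,0,0,0,0,0.015],[0,0.003,0,0,0,0,0.025],[0,0.003,0,0,0,0,0.03],[0,0.003,0,0,0,0,0.03],[0,0.003,-0.02,0,0,0,0.03],[0,0.003,-0.05,0,0,0,0.03]]]'

```text
t: 6.45
eef_pos: [0.5508, 0.1692, 0.1055]
ee_rot: [-3.141, 0.002, 0.196]
force: [0.6, 0.2, 0.2]
width: 0.0299
```

```bash
python3 -c "
from h import *
s=arm.get_state();print(s['t'],s['eef_pos'],s['ee_rot'],s['force'],s['width'])
"
```

```text
6.45 [0.55079715 0.1691644  0.10546131] [-3.14118118e+00  1.92267473e-03  1.95510613e-01] [0.55097499 0.21487484 0.1786182 ] 0.02988742009953555
```

jog_arm --motion '[[[0,-0.03,-0.04,0,0,0,0.06],[0,-0.06,-0.08,0,0,0,0.06],[0,-0.06,-0.12,0,0,0,0.06],[-0.04,-0.06,-0.16,0,0,0,0.06],[-0.08,-0.06,-0.2,0,0,0,0.06],[-0.08,-0.06,-0.24,0,0,0,0.06],[-0.08,-0.06,-0.27,0,0,0,0.06]]]'

```text
t: 7.15
eef_pos: [0.4603, 0.2116, 0.3803]
ee_rot: [-3.139, -0.003, 0.196]
force: [1.3, 0.3, 1.2]
width: 0.0599
```

```bash
python3 -c "
from h import *
s=arm.get_state();print(s['t'],s['eef_pos'],s['ee_rot'],s['force'],s['width'])
crop(optics.grab_frame('scene'),285,180,90,70,8,'pics/s5.png')
crop(optics.grab_frame('side'),230,90,110,90,6,'pics/d5.png')
"
```

```text
7.15 [0.46030898 0.21157351 0.38033039] [-3.13936523e+00 -2.87039684e-03  1.96369601e-01] [1.29456484 0.2891607  1.22964769] 0.05990163589676242
```

View pics/s5.png

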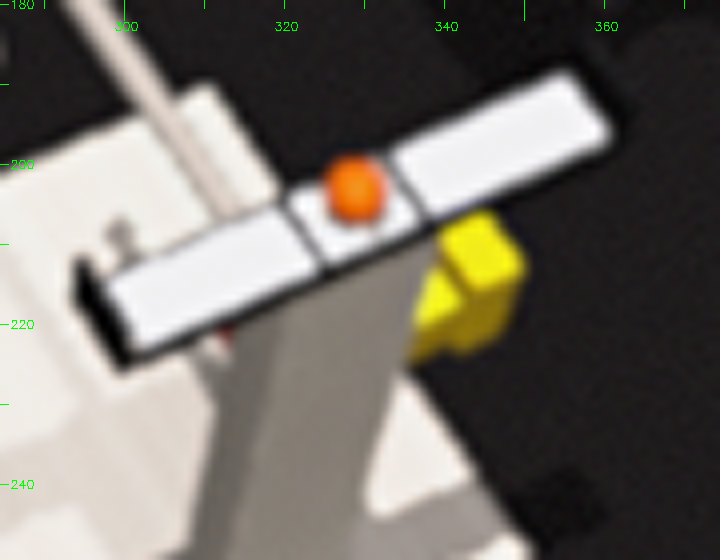

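View pics/d5.png

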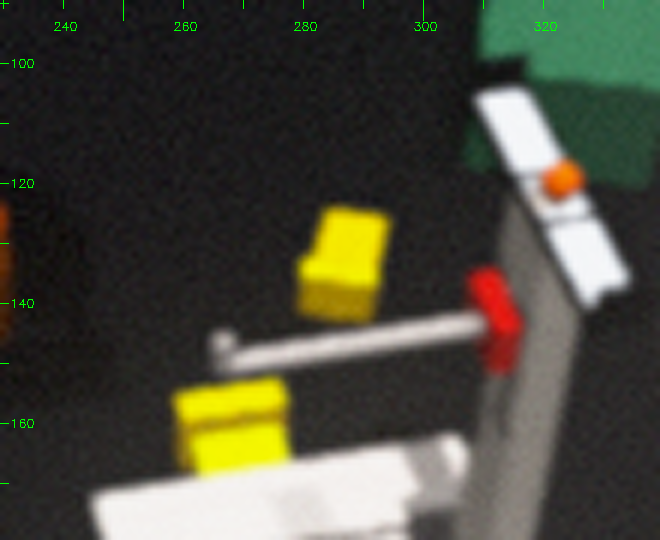

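```bash
python3 -c "
from h import *
rel([.53,.04,.40],np.radians(12))"
```

```text
shift [0.033, 0.1824, -0.0191] rot [-0.22, -0.38, -0.77] dist 0.186
```

jog_arm --motion '[[[0.0,0.04,-0.02,0,0,-0.8,0.06],[0.01,0.085,-0.02,0,0,-0.8,0.06],[0.033,0.13,-0.02,0,0,-0.8,0.06],[0.033,0.165,-0.02,0,0,-0.8,0.06],[0.033,0.182,-0.02,0,0,-0.8,0.06],[0.033,0.182,-0.02,0,0,-0.8,0.06],[0.033,0.182,-0.02,0,0,-0.8,0.06]]]'

```text
t: 7.95
eef_pos: [0.5298, 0.0399, 0.4004]
ee_rot: [-3.138, -0.006, 0.208]
force: [-0.7, 0.1, -0.6]
width: 0.0598
```

```bash
python3 -c "
from h import *
s=arm.get_state();print(s['t'],s['eef_pos'],s['ee_rot'],s['force'],s['qd'].max())
np.save('w3.npy',[s['eef_pos'],s['ee_rot']])
im=optics.grab_frame('wrist');cv2.imwrite('pics/w3raw.png',im[:,:,::-1]);crop(im,60,0,390,290,2,'pics/w3.png')
"
```

```text
7.95 [0.52975555 0.039894   0.40043185] [-3.13792022 -0.0056919   0.2083623 ] [-0.67563787  0.10607289 -0.63776386] 0.024229266966071493
```

View pics/w3.png

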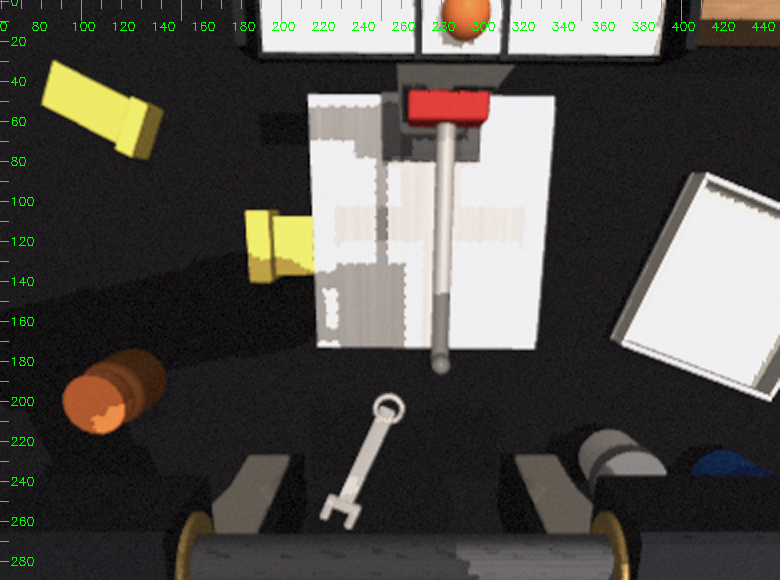

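```bash
python3 -c "
from h import *
a=np.load('w3.npy');s=dict(eef_pos=a[0],ee_rot=a[1]);c=cam('wrist',s)
f=lambda x,y:(60+x/2-.5,y/2-.5)
def P(n,x,y,z):
    p=atz(c,f(x,y),z);print(n,np.round(p,4));return p
u=P('rod carriage',445.5,128,.220);v=P('rod mid',442.5,240,.220);w=P('tip top',440,364,.239)
print('yaw',np.degrees(np.arctan2(*(u-w)[[1,0]])),np.linalg.norm((u-w)[:2]))
C=[P('y+x+',308,95,.032),P('y-x+',554,97,.032),P('y-x-',535,348,.032),P('y+x-',318,348,.032)]
print(np.mean(C,0)); d=C[1]-C[2];print(np.degrees(np.arctan2(d[1],d[0])),np.linalg.norm(d)); d=C[0]-C[3];print(np.degrees(np.arctan2(d[1],d[0])),np.linalg.norm(d));d=C[0]-C[1];print(np.degrees(np.arctan2(-d[0],d[1])),np.linalg.norm(d))
h=[P('head',246,211,.045),P('head',250,282,.045)]
# hook fit triangulate with scene/side now
S=cam('scene');D=cam('side')
print(tri([(S,(285+80/8,180)),(D,(230+223/6-.5,90+344/6-.5))]) if 0 else '')
"
```

```text
rod carriage [0.6531 0.0438 0.22  ]
rod mid [0.5983 0.0326 0.22  ]
tip top [0.5347 0.0204 0.239 ]
yaw 11.159953483703493 0.12069523483441069
y+x+ [0.6787 0.1506 0.032 ]
y-x+ [ 0.7182 -0.0443  0.032 ]
y-x- [ 0.5139 -0.0866  0.032 ]
y+x- [0.4725 0.1085 0.032 ]
[0.5958189  0.03205223 0.032     ]
11.712425829219107 0.20863793485070395
11.532939153666884 0.21040004390938608
11.447750414436646 0.19881644231716467
head [0.5798 0.1851 0.045 ]
head [0.522  0.1743 0.045 ]
```

```bash
python3 -c "
from h import *
rel([.414,-.318,.29],np.radians(17.6))"
```

```text
shift [-0.1884, 0.327, 0.1082] rot [-0.2, -0.36, -5.6] dist 0.393
```

jog_arm --motion '[[[-0.03,0.04,0,0,0,0,0.05],[-0.06,0.08,0,0,0,-2,0.05],[-0.09,0.12,0,0,0,-4,0.05],[-0.12,0.16,0.02,0,0,-5.6,0.05],[-0.15,0.2,0.04,0,0,-5.6,0.05],[-0.188,0.24,0.06,0,0,-5.6,0.05],[-0.188,0.285,0.08,0,0,-5.6,0.05],[-0.188,0.327,0.108,0,0,-5.6,0.05]]]'

```text
t: 8.8
eef_pos: [0.4124, -0.3082, 0.2982]
ee_rot: [-3.141, -0.01, 0.309]
force: [1.9, 0.2, 0.9]
width: 0.0499
```

```bash
python3 -c "
from h import *
rel([.414,-.318,.29],np.radians(17.6))"
```

```text
shift [-0.0015, 0.0098, 0.0081] rot [-0.04, -0.56, 0.09] dist 0.013
```

jog_arm --motion '[[[-0.001,0.01,0.008,0,-0.5,0,0.05],[-0.001,0.01,0.008,0,-0.5,0,0.05]]]'

```text
t: 9.0
eef_pos: [0.4142, -0.3183, 0.2882]
ee_rot: [-3.139, 0.002, 0.308]
force: [0.1, 0.5, 1.0]
width: 0.0499
```

```bash
python3 -c "
from h import *
s=arm.get_state();print(s['t'],s['eef_pos'],s['ee_rot'],s['force'],abs(s['qd']).max())
np.save('w4.npy',[s['eef_pos'],s['ee_rot']])
im=optics.grab_frame('wrist');crop(im,60,0,390,290,2,'pics/w4.png')
"
```

```text
9.0 [ 0.41422863 -0.31833215  0.28817003] [-3.13875274e+00  2.40630340e-03  3.07564295e-01] [0.05605407 0.47222658 0.99545644] 0.04771493677909623
```

View pics/w4.png

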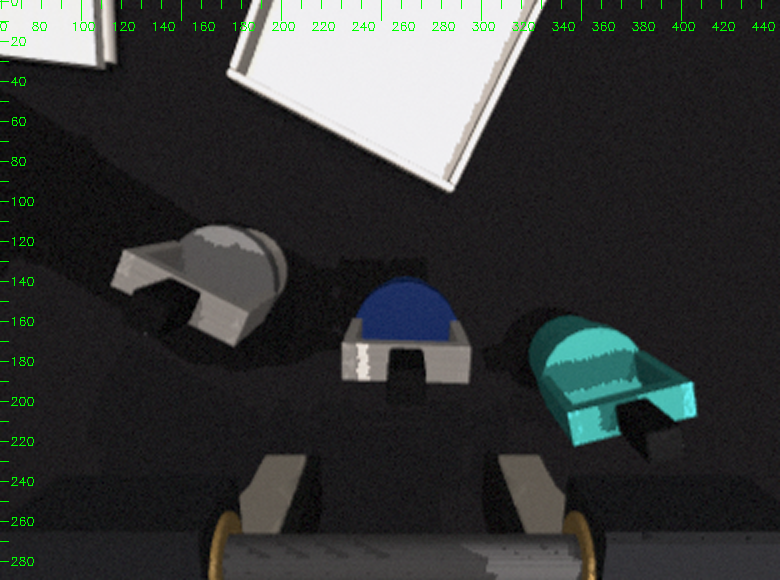

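```bash
python3 -c "
from h import *
a=np.load('w4.npy');s=dict(eef_pos=a[0],ee_rot=a[1]);c=cam('wrist',s)
f=lambda x,y:(60+x/2-.5,y/2-.5)
def P(n,x,y,z):
    p=atz(c,f(x,y),z);print(n,np.round(p,4));return p
C=[P('y+x+',343,343,.136),P('y-x+',470,346,.136),P('y-x-',469,383,.136),P('y+x-',342,380,.136)]
m=np.mean(C,0);print('centre',m);d=C[0]+C[3]-C[1]-C[2];print('yaw',np.degrees(np.arctan2(-d[0],d[1])),np.linalg.norm(d)/2,np.linalg.norm(C[0]-C[3]))
rel([m[0],m[1],.167],np.arctan2(-d[0],d[1]))
S=cam('scene');print(proj(S,[m]))
"
```

```text
y+x+ [ 0.4177 -0.2844  0.136 ]
y-x+ [ 0.4363 -0.3483  0.136 ]
y-x- [ 0.4169 -0.3546  0.136 ]
y+x- [ 0.3979 -0.2894  0.136 ]
centre [ 0.41720907 -0.31917014  0.136     ]
yaw 16.2241805069339 0.06723079833231603 0.02036302005562079
shift [0.0021, 0.0024, 0.1225] rot [-0.09, 0.04, 1.45] dist 0.123
[[152.69713471 187.41477196]]
```

jog_arm --motion '[[[0.002,0.002,0.02,0,0,1.4,0.05],[0.002,0.002,0.05,0,0,1.4,0.05],[0.002,0.002,0.08,0,0,1.4,0.05],[0.002,0.002,0.1,0,0,1.4,0.05],[0.002,0.002,0.114,0,0,1.4,0.05],[0.002,0.002,0.121,0,0,1.4,0.05],[0.002,0.002,0.121,0,0,1.4,0.05]]]'

```text
t: 9.75
eef_pos: [0.4175, -0.3177, 0.1688]
ee_rot: [-3.14, 0.001, 0.286]
force: [-0.9, -1.0, 0.4]
width: 0.05
```

jog_arm --motion '[[[0,0,0,0,0,0,0.01],[0,0,0,0,0,0,0.01],[0,0,0,0,0,0,0.01],[0,0,0,0,0,0,0.01],[0,0,0,0,0,0,0.01]]]' --newtons 30

```text
t: 10.25
eef_pos: [0.4175, -0.3178, 0.1691]
ee_rot: [-3.14, 0.0, 0.286]
force: [-1.0, 0.1, 2.7]
width: 0.018
```

jog_arm --motion '[[[0,0,-0.02,0,0,0,0.01],[0,0,-0.06,0,0,0,0.01],[0,0,-0.1,0,0,0,0.01],[0,0,-0.1,0,0,0,0.01],[0,0,-0.1,0,0,0,0.01]]]'

```text
t: 10.75
eef_pos: [0.4176, -0.3178, 0.2694]
ee_rot: [-3.14, -0.001, 0.285]
force: [-0.6, 0.8, -2.8]
width: 0.0177
```

```bash
python3 -c "
from h import *
s=arm.get_state();print(s['t'],s['eef_pos'],s['ee_rot'],s['force'],s['moment'],s['width'])
np.save('w5.npy',[s['eef_pos'],s['ee_rot']])
im=optics.grab_frame('wrist');crop(im,130,60,260,200,3,'pics/w5.png')
"
```

```text
10.75 [ 0.41755988 -0.31780306  0.26937598] [-3.14048483e+00 -1.30236802e-03  2.85186293e-01] [-0.57635702  0.75358331 -2.76292708] [-0.01931899  0.07138252 -0.01899726] 0.017694860099008235
```

View pics/w5.png

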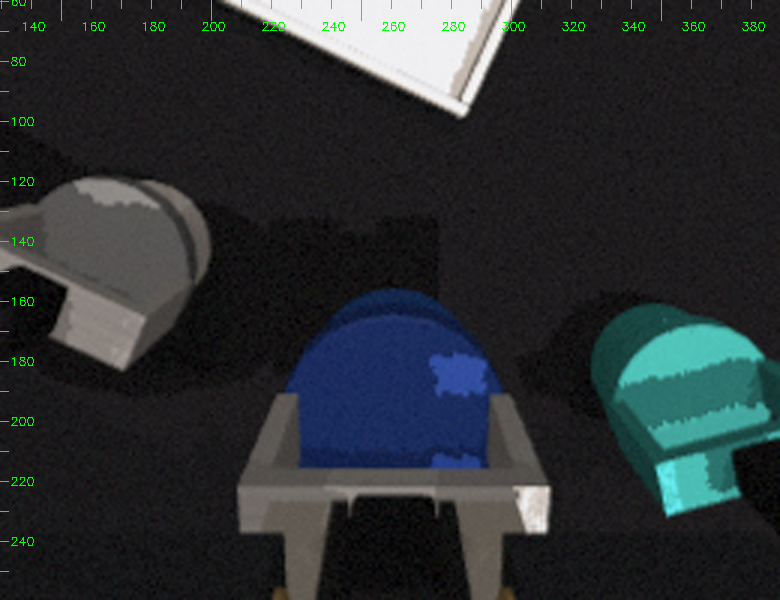

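```bash
python3 -c "
from h import *
rel([.43,-.318,.39],np.radians(16.3))
rel([.445,.002,.39],np.radians(11.4))
rel([.445,.002,.295],np.radians(11.4))"
```

```text
shift [0.0123, 0.0038, -0.1219] rot [-0.15, 0.04, 0.04] dist 0.123
shift [0.1167, -0.299, -0.1212] rot [-0.15, 0.04, 4.94] dist 0.343
shift [0.1168, -0.2988, -0.0262] rot [-0.15, 0.04, 4.94] dist 0.322
```

jog_arm --motion '[[[0,0,-0.05,0,0,0,0.01],[0,0,-0.09,0,0,0,0.01],[0.005,-0.01,-0.12,0,0,0,0.01],[0.015,-0.04,-0.121,0,0,1,0.01],[0.03,-0.08,-0.121,0,0,2,0.01],[0.045,-0.12,-0.121,0,0,3,0.01],[0.06,-0.16,-0.121,0,0,4,0.01],[0.078,-0.2,-0.121,0,0,4.9,0.01]]]'

```text
t: 11.6
eef_pos: [0.4347, -0.1024, 0.3878]
ee_rot: [-3.138, 0.004, 0.198]
force: [1.6, 0.2, -2.3]
width: 0.0177
```

```bash
python3 -c "
from h import *
s=arm.get_state();print(s['eef_pos'],s['width'])
rel([.445,.002,.36],np.radians(11.4))
rel([.445,.002,.295],np.radians(11.4))"
```

```text
[ 0.43468102 -0.10239232  0.38784743] 0.01773505866989188
shift [0.0308, -0.1002, 0.0281] rot [-0.18, 0.22, -0.04] dist 0.109
shift [0.031, -0.1, 0.0931] rot [-0.18, 0.22, -0.04] dist 0.14
```

jog_arm --motion '[[[0.012,-0.04,0,-0.2,0.2,0,0.01],[0.022,-0.07,0.02,-0.2,0.2,0,0.01],[0.031,-0.09,0.05,-0.2,0.2,0,0.01],[0.031,-0.1,0.08,-0.2,0.2,0,0.01],[0.031,-0.1,0.093,-0.2,0.2,0,0.01],[0.031,-0.1,0.093,-0.2,0.2,0,0.01],[0.031,-0.1,0.093,-0.2,0.2,0,0.01]]]'

```text
t: 12.3
eef_pos: [0.4448, 0.0017, 0.2946]
ee_rot: [3.141, 0.002, 0.198]
force: [0.4, -0.2, -2.0]
width: 0.0178
```

```bash
python3 -c "
from h import *
s=arm.get_state();print(s['t'],s['eef_pos'],s['ee_rot'],s['force'],s['moment'],s['width'])
crop(optics.grab_frame('side'),200,90,150,140,4,'pics/d6.png')
crop(optics.grab_frame('scene'),240,130,150,140,4,'pics/s6.png')
im=optics.grab_frame('wrist');crop(im,60,0,390,290,2,'pics/w6.png')
"
```

```text
12.3 [0.44482507 0.00173435 0.2945603 ] [3.14058902e+00 2.05430820e-03 1.98339446e-01] [ 0.4210049  -0.21202508 -1.98204034] [-0.05370732 -0.04936262  0.07987698] 0.01778590820311569
```

View pics/d6.png

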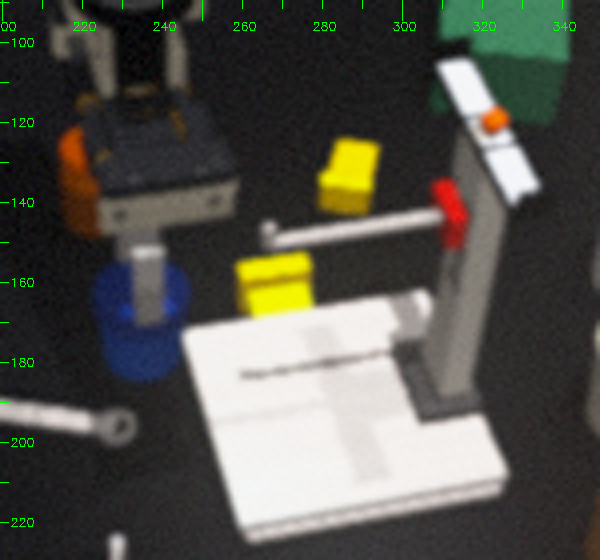

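View pics/w6.png

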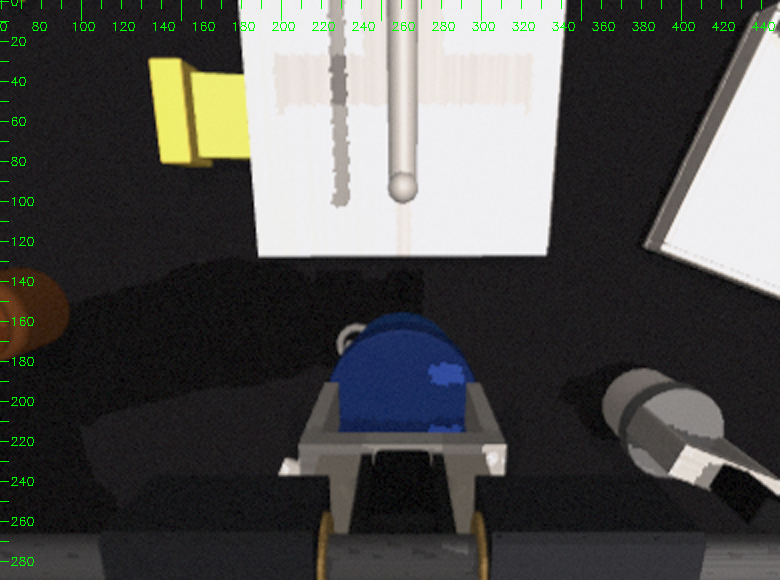

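jog_arm --motion '[[[0.012,0,0,0,0,0,0.01],[0.034,0,0,0,0,0,0.01],[0.058,0,0,0,0,0,0.01],[0.082,0,0,0,0,0,0.01],[0.106,0,0,0,0,0,0.01],[0.126,0,0,0,0,0,0.01],[0.138,0,0,0,0,0,0.01],[0.14,0,0,0,0,0,0.01]]]'

```text
t: 13.25
eef_pos: [0.5841, 0.0293, 0.2953]
ee_rot: [3.141, -0.0, 0.197]
force: [0.9, 0.3, -2.7]
width: 0.0178
```

```bash
python3 -c "
from h import *
s=arm.get_state();print(s['t'],s['eef_pos'],s['ee_rot'],s['force'],s['moment'],s['width'])
crop(optics.grab_frame('side'),220,80,120,130,4,'pics/d7.png')
crop(optics.grab_frame('scene'),240,130,150,140,4,'pics/s7.png')
"
```

```text
13.25 [0.5841005  0.02932933 0.29534661] [ 3.14112486e+00 -2.99638498e-04  1.97159416e-01] [ 0.93057566  0.32798091 -2.65721952] [ 0.01371359 -0.14574789 -0.00095434] 0.017785881516859437
```

View pics/d7.png

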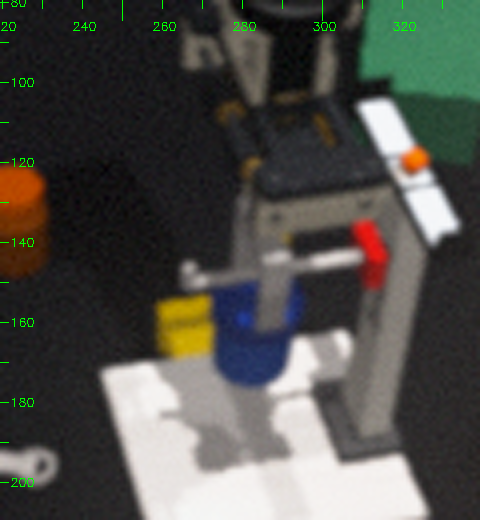

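View pics/s7.png

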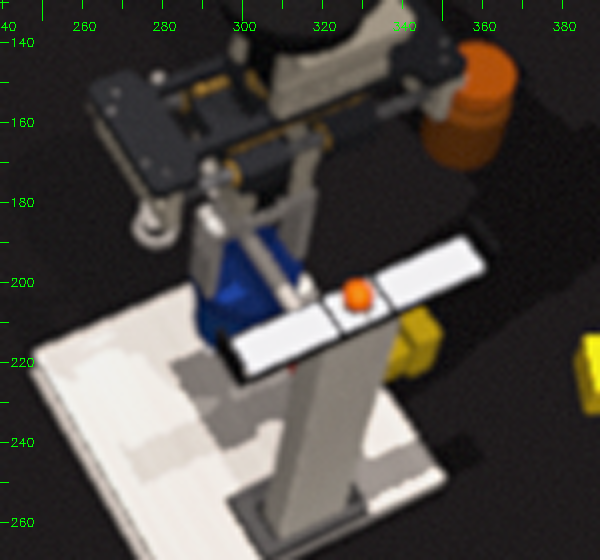

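jog_arm --motion '[[[0,0,0.008,0,0,0,0.01],[0,0,0.016,0,0,0,0.01],[0,0,0.022,0,0,0,0.01],[0,0,0.027,0,0,0,0.01],[0,0,0.031,0,0,0,0.01],[0,0,0.034,0,0,0,0.01],[0,0,0.036,0,0,0,0.01],[0,0,0.036,0,0,0,0.01]]]'

```text
t: 14.15
eef_pos: [0.5827, 0.0291, 0.2596]
ee_rot: [3.141, -0.0, 0.197]
force: [0.3, -0.1, -1.1]
width: 0.0175
```

jog_arm --motion '[[[0,0,0.002,0,0,0,0.01],[0,0,0.004,0,0,0,0.01],[0,0,0.006,0,0,0,0.01],[0,0,0.007,0,0,0,0.01],[0,0,0.007,0,0,0,0.01],[0,0,0.007,0,0,0,0.01]]]'

```text
t: 14.75
eef_pos: [0.5829, 0.0291, 0.2528]
ee_rot: [3.141, -0.001, 0.197]
force: [0.4, -0.5, 0.2]
width: 0.0181
```

jog_arm --motion '[[[0,0,0,0,0,0,0.024],[0,0,0,0,0,0,0.03],[0,0,0,0,0,0,0.04],[0,0,0,0,0,0,0.045],[0,0,0,0,0,0,0.05]]]'

```text
t: 15.25
eef_pos: [0.5829, 0.0291, 0.2528]
ee_rot: [3.141, -0.001, 0.197]
force: [0.6, -0.9, -0.1]
width: 0.0473
```

jog_arm --motion '[[[0,0,-0.01,0,0,0,0.05],[0,0,-0.03,0,0,0,0.05],[0,0,-0.05,0,0,0,0.05],[0,0,-0.07,0,0,0,0.05],[0,0,-0.08,0,0,0,0.05],[0,0,-0.08,0,0,0,0.05],[0,0,-0.08,0,0,0,0.05]]]'

```text
t: 15.95
eef_pos: [0.5826, 0.0292, 0.3322]
ee_rot: [3.142, 0.0, 0.197]
force: [-0.2, 0.1, -0.2]
width: 0.0497
```

```bash
python3 -c "
from h import *
s=arm.get_state();print(s['t'],s['eef_pos'],s['ee_rot'],s['force'],s['moment'],s['width'])
np.save('w8.npy',[s['eef_pos'],s['ee_rot']])
crop(optics.grab_frame('side'),220,80,120,130,4,'pics/d8.png')
crop(optics.grab_frame('scene'),285,180,90,70,8,'pics/s8.png')
crop(optics.grab_frame('wrist'),60,0,390,290,2,'pics/w8.png')
"
```

```text
15.95 [0.58255577 0.02918649 0.33218775] [3.14156467e+00 6.25769834e-05 1.97314221e-01] [-0.16481465  0.11723661 -0.18931825] [-0.01415831 -0.03305414 -0.01924125] 0.04969759613027821
```

View pics/d8.png

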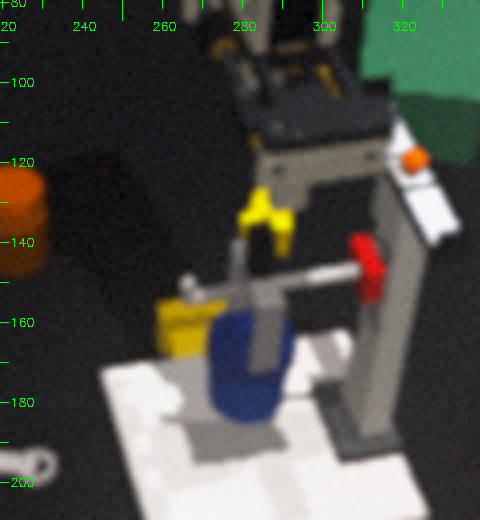

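View pics/s8.png

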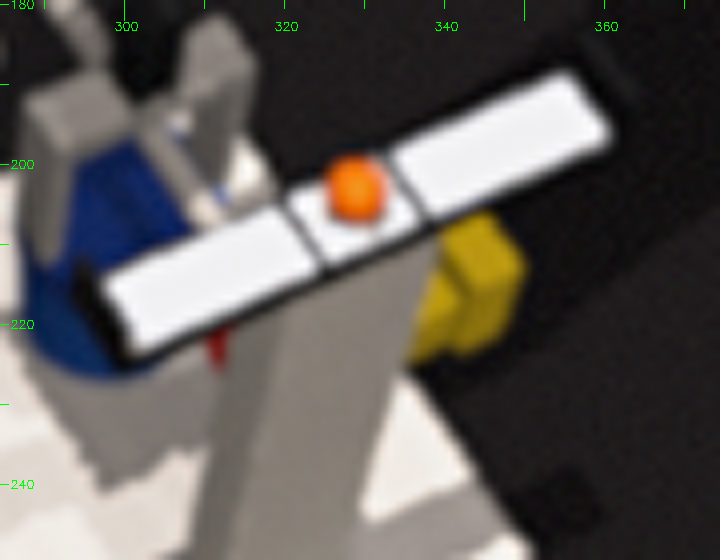

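View pics/w8.png

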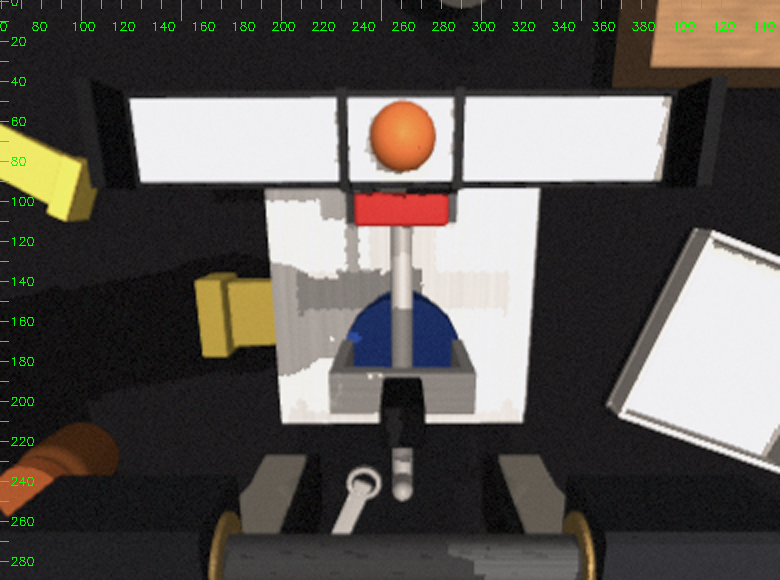

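jog_arm --motion '[[[0,0,0,0,0,0,0.05],[0,0,0,0,0,0,0.05],[0,0,0,0,0,0,0.05],[0,0,0,0,0,0,0.05],[0,0,0,0,0,0,0.05],[0,0,0,0,0,0,0.05],[0,0,0,0,0,0,0.05],[0,0,0,0,0,0,0.05]]]'

```text
t: 16.9
eef_pos: [0.5824, 0.0291, 0.3317]
ee_rot: [3.141, 0.001, 0.197]
force: [-0.2, -0.1, 0.1]
width: 0.0502
```

jog_arm --motion '[[[0,0,0,0,0,0,0.05],[0,0,0,0,0,0,0.05],[0,0,0,0,0,0,0.05],[0,0,0,0,0,0,0.05],[0,0,0,0,0,0,0.05],[0,0,0,0,0,0,0.05],[0,0,0,0,0,0,0.05],[0,0,0,0,0,0,0.05]]]'

```text
t: 17.7
eef_pos: [0.5825, 0.0291, 0.3316]
ee_rot: [3.141, 0.001, 0.197]
force: [-0.1, 0.0, 0.5]
width: 0.0495
```

jog_arm --motion '[[[0,0,0,0,0,0,0.05],[0,0,0,0,0,0,0.05],[0,0,0,0,0,0,0.05],[0,0,0,0,0,0,0.05],[0,0,0,0,0,0,0.05],[0,0,0,0,0,0,0.05],[0,0,0,0,0,0,0.05],[0,0,0,0,0,0,0.05]]]'

```text
t: 18.5
eef_pos: [0.5824, 0.0291, 0.3316]
ee_rot: [3.141, 0.001, 0.197]
force: [-0.6, -0.4, 0.7]
width: 0.0499
```

jog_arm --motion '[[[0,0,0,0,0,0,0.05],[0,0,0,0,0,0,0.05],[0,0,0,0,0,0,0.05],[0,0,0,0,0,0,0.05],[0,0,0,0,0,0,0.05],[0,0,0,0,0,0,0.05],[0,0,0,0,0,0,0.05],[0,0,0,0,0,0,0.05]]]'

```text
t: 19.3
eef_pos: [0.5824, 0.0291, 0.3316]
ee_rot: [3.141, 0.001, 0.197]
force: [-0.1, -0.7, -0.8]
width: 0.0497
```

```bash
python3 -c "
from h import *
s=arm.get_state();print(s['t'],s['eef_pos'],s['ee_rot'],s['force'],s['moment'],s['width'])
np.save('w9.npy',[s['eef_pos'],s['ee_rot']])
a=optics.grab_frame('wrist');A=[optics.grab_frame('wrist').astype(int) for i in range(6)]
print([int((abs(x-a.astype(int)).max(2)>60).sum()) for x in A])
crop(a,180,60,180,190,3,'pics/w9.png')
crop(optics.grab_frame('side'),220,80,120,130,4,'pics/d9.png')
"
```

```text
19.3 [0.58241899 0.02907094 0.33159817] [3.14116922e+00 1.38182457e-03 1.97315061e-01] [-0.10219563 -0.74309622 -0.76420405] [-0.03259791 -0.04677237 -0.0037639 ] 0.04972122685237414
[0, 0, 0, 0, 0, 0]
```

View pics/w9.png

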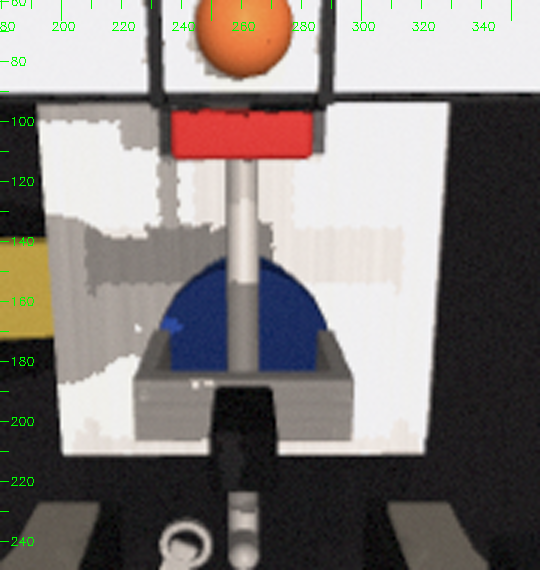

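View pics/d9.png

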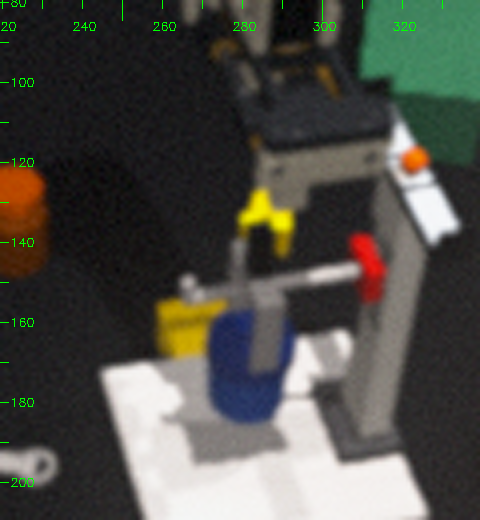

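jog_arm --motion '[[[0,0,0.02,0,0,0,0.05],[0,0,0.045,0,0,0,0.05],[0,0,0.065,0,0,0,0.05],[0,0,0.076,0,0,0,0.05],[0,0,0.078,0,0,0,0.05],[0,0,0.078,0,0,0,0.05]]]'

```text
t: 20.3
eef_pos: [0.5827, 0.029, 0.2541]
ee_rot: [3.141, 0.001, 0.197]
force: [0.2, -0.2, -0.1]
width: 0.0502
```

jog_arm --motion '[[[0,0,0,0,0,0,0.026],[0,0,0,0,0,0,0.022],[0,0,0,0,0,0,0.01],[0,0,0,0,0,0,0.01],[0,0,0,0,0,0,0.01],[0,0,0,0,0,0,0.01]]]' --newtons 30

```text
t: 20.9
eef_pos: [0.5827, 0.029, 0.2542]
ee_rot: [3.141, 0.001, 0.198]
force: [-0.5, -1.0, 0.6]
width: 0.0176
```

jog_arm --motion '[[[0,0,-0.005,0,0,0,0.01],[0,0,-0.013,0,0,0,0.01],[0,0,-0.022,0,0,0,0.01],[0,0,-0.031,0,0,0,0.01],[0,0,-0.039,0,0,0,0.01],[0,0,-0.042,0,0,0,0.01],[0,0,-0.042,0,0,0,0.01]]]'

```text
t: 21.6
eef_pos: [0.5829, 0.0291, 0.2968]
ee_rot: [3.141, -0.0, 0.197]
force: [0.6, 0.3, -1.6]
width: 0.0179
```

```bash
python3 -c "
from h import *
s=arm.get_state();print(s['t'],s['eef_pos'],s['ee_rot'],s['force'],s['moment'],s['width'])
crop(optics.grab_frame('side'),220,80,120,130,4,'pics/d10.png')
crop(optics.grab_frame('scene'),240,130,150,140,4,'pics/s10.png')
"
```

```text
21.6 [0.58291612 0.02910897 0.29680947] [ 3.14101813e+00 -2.17294404e-04  1.97471746e-01] [ 0.60063188  0.29598761 -1.63303163] [-0.07174226 -0.0140129   0.04420718] 0.01790955031219274
```

View pics/d10.png

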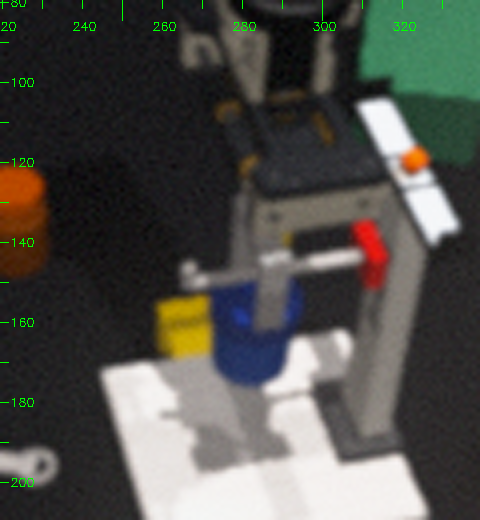

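View pics/s10.png

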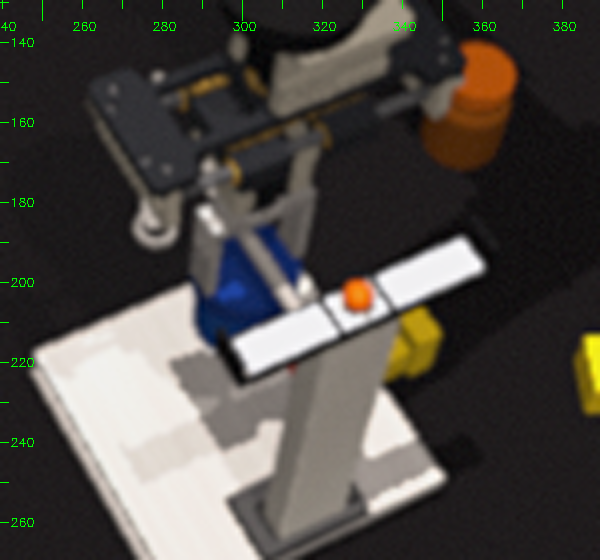

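jog_arm --motion '[[[-0.012,0,0,0,0,0,0.01],[-0.034,0,0,0,0,0,0.01],[-0.058,0,0,0,0,0,0.01],[-0.082,0,0,0,0,0,0.01],[-0.106,0,0,0,0,0,0.01],[-0.13,0,0,0,0,0,0.01],[-0.15,0,0,0,0,0,0.01],[-0.155,0,0,0,0,0,0.01]]]'

```text
t: 22.5
eef_pos: [0.428, -0.0021, 0.2961]
ee_rot: [3.141, 0.001, 0.197]
force: [-0.3, 0.1, -1.6]
width: 0.0178
```

```bash
python3 -c "
from h import *
s=arm.get_state();print(s['t'],s['eef_pos'])
rel([.45,-.02,.40],s['ee_rot'][2])
rel([.52,-.2,.40],np.radians(11.3))
rel([.598,-.2535,.38],np.radians(11.3))
rel([.598,-.2535,.2],np.radians(11.3))
"
```

```text
22.5 [ 0.42803698 -0.00212533  0.29605349]
shift [0.0179, 0.0219, -0.104] rot [0.01, 0.07, 0.0] dist 0.108
shift [0.0512, 0.2121, -0.104] rot [0.01, 0.07, 0.01] dist 0.242
shift [0.1172, 0.2798, -0.084] rot [0.01, 0.07, 0.01] dist 0.315
shift [0.1175, 0.2798, 0.096] rot [0.01, 0.07, 0.01] dist 0.318
```

jog_arm --motion '[[[0,0.01,-0.04,0,0,0,0.01],[0,0.03,-0.08,0,0,0,0.01],[0.01,0.06,-0.084,0,0,0,0.01],[0.03,0.1,-0.084,0,0,0,0.01],[0.05,0.14,-0.084,0,0,0,0.01],[0.07,0.18,-0.084,0,0,0,0.01],[0.09,0.22,-0.084,0,0,0,0.01],[0.105,0.255,-0.084,0,0,0,0.01]]]'

```text
t: 23.3
eef_pos: [0.5822, -0.2335, 0.3787]
ee_rot: [-3.141, 0.002, 0.197]
force: [0.6, 1.1, -1.8]
width: 0.0177
```

jog_arm --motion '[[[0.01,0.025,0,0,0,0,0.01],[0.012,0.025,0.04,0,0,0,0.01],[0.012,0.025,0.08,0,0,0,0.01],[0.012,0.025,0.12,0,0,0,0.01],[0.012,0.025,0.15,0,0,0,0.01],[0.012,0.025,0.15,0,0,0,0.01]]]'

```text
t: 23.9
eef_pos: [0.5957, -0.2549, 0.2231]
ee_rot: [-3.137, 0.011, 0.196]
force: [-0.7, -0.2, -2.5]
width: 0.0177
```

```bash
python3 -c "
from h import *
s=arm.get_state();print(s['t'],s['eef_pos'])
rel([.598,-.2535,.176],np.radians(11.3))
crop(optics.grab_frame('scene'),120,140,160,170,4,'pics/s11.png')
crop(optics.grab_frame('side'),220,190,150,150,4,'pics/d11.png')
"
```

```text
23.9 [ 0.59572049 -0.25493636  0.22306669]
shift [0.003, -0.0008, 0.047] rot [-0.26, 0.64, -0.06] dist 0.047
```

View pics/s11.png

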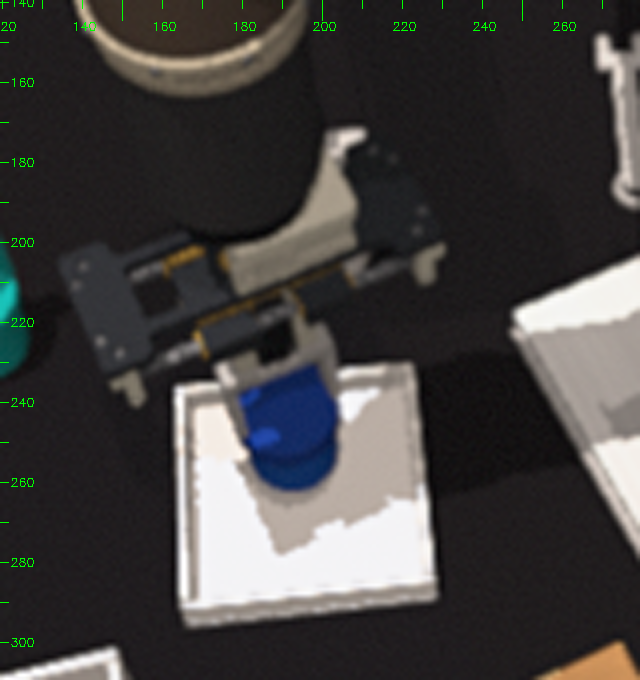

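View pics/d11.png

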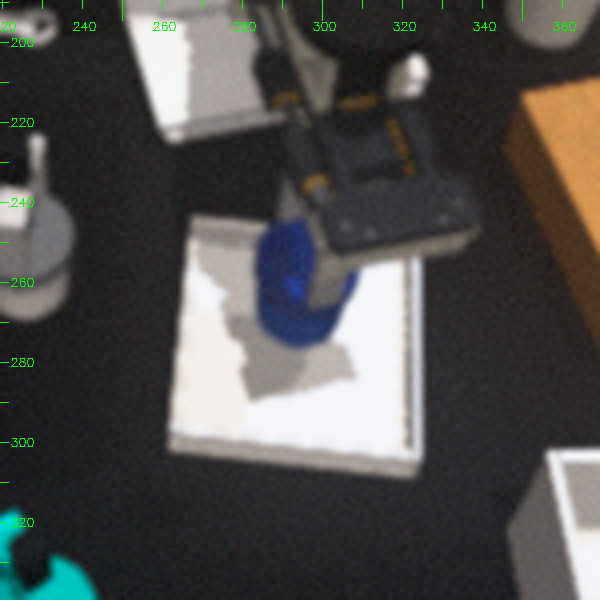

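The bowl is over the tray centre. I'll lower it the last 48 mm.

jog_arm --motion '[[[0.003,0,0.015,-0.2,0.6,0,0.01],[0.003,0,0.028,-0.2,0.6,0,0.01],[0.003,0,0.037,-0.2,0.6,0,0.01],[0.003,0,0.043,-0.2,0.6,0,0.01],[0.003,0,0.046,-0.2,0.6,0,0.01],[0.003,0,0.048,-0.2,0.6,0,0.01],[0.003,0,0.048,-0.2,0.6,0,0.01]]]'

```text
t: 24.7
eef_pos: [0.6016, -0.2555, 0.1811]
ee_rot: [3.138, -0.007, 0.197]
force: [0.0, -0.4, -3.1]
width: 0.018
```

jog_arm --motion '[[[-0.002,0,0.002,0.2,-0.4,0,0.01],[-0.002,0,0.004,0.2,-0.4,0,0.01],[-0.002,0,0.005,0.2,-0.4,0,0.01],[-0.002,0,0.005,0.2,-0.4,0,0.01]]]'

```text
t: 25.1
eef_pos: [0.5996, -0.2559, 0.1759]
ee_rot: [3.141, 0.0, 0.197]
force: [-0.5, 0.1, -2.6]
width: 0.0174
```

jog_arm --motion '[[[0,0,0.001,0,0,0,0.01],[0,0,0.002,0,0,0,0.01],[0,0,0.002,0,0,0,0.01],[0,0,0.002,0,0,0,0.01]]]'

```text
t: 25.5
eef_pos: [0.5999, -0.2559, 0.1745]
ee_rot: [3.141, -0.0, 0.197]
force: [-0.6, 1.4, 3.4]
width: 0.0179
```

jog_arm --motion '[[[0,0,0,0,0,0,0.024],[0,0,0,0,0,0,0.03],[0,0,0,0,0,0,0.045],[0,0,0,0,0,0,0.05],[0,0,-0.02,0,0,0,0.05],[0,0,-0.06,0,0,0,0.05],[0,0,-0.1,0,0,0,0.05],[0,0,-0.13,0,0,0,0.05]]]'

```text
t: 26.3
eef_pos: [0.6001, -0.2562, 0.3073]
ee_rot: [3.14, -0.002, 0.198]
force: [1.5, -0.5, -0.4]
width: 0.0502
```

jog_arm --motion '[[[-0.06,0,-0.02,0,0,0,0.05],[-0.06,0,-0.04,0,0,0,0.05],[-0.06,0,-0.05,0,0,0,0.05],[-0.06,0,-0.05,0,0,0,0.05]]]'

```text
t: 26.7
eef_pos: [0.5418, -0.2681, 0.3591]
ee_rot: [3.138, -0.006, 0.197]
force: [-0.7, 0.8, -0.0]
width: 0.0501
```

```bash
python3 -c "
from h import *
s=arm.get_state();print(s['t'],s['eef_pos'],s['ee_rot'],s['force'],abs(s['qd']).max())
np.save('w12.npy',[s['eef_pos'],s['ee_rot']])
crop(optics.grab_frame('wrist'),60,0,390,290,2,'pics/w12.png')
crop(optics.grab_frame('scene'),120,140,270,150,3,'pics/s12.png')
crop(optics.grab_frame('side'),200,90,150,240,2.5,'pics/d12.png')
"
```

```text
26.7 [ 0.54180944 -0.26813373  0.35907014] [ 3.13819097 -0.00590755  0.19731314] [-0.7476876   0.81073319 -0.02584146] 0.04029509294465847
```

View pics/w12.png

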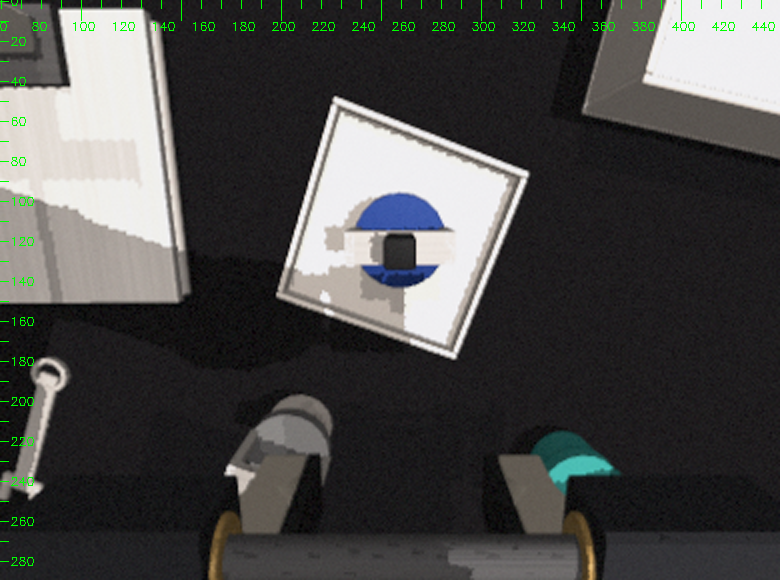

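View pics/s12.png

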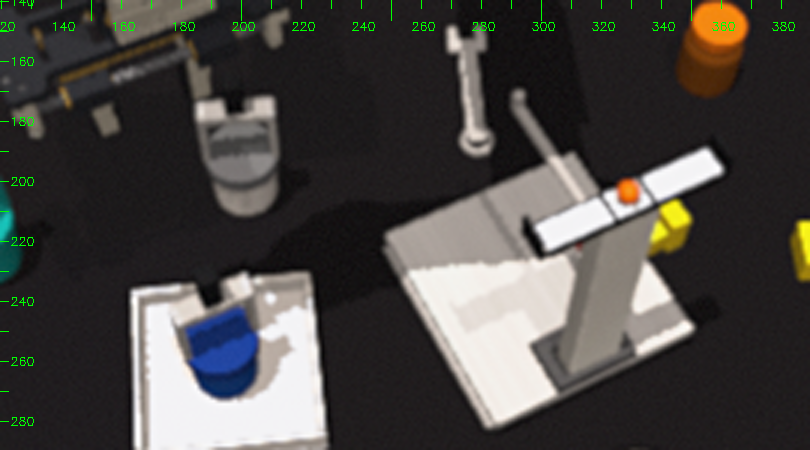

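View pics/d12.png

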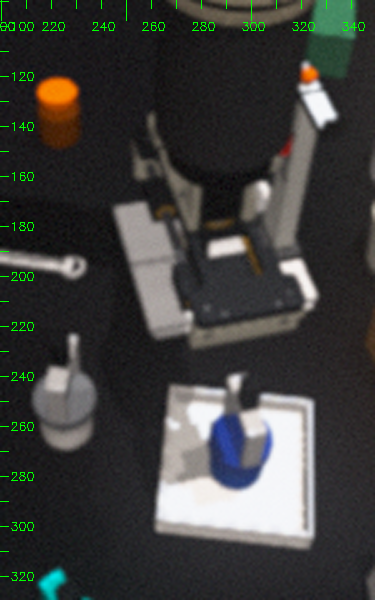

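jog_arm --motion '[[[0,0,0,0,0,0,0.05],[0,0,0,0,0,0,0.05],[0,0,0,0,0,0,0.05],[0,0,0,0,0,0,0.05],[0,0,0,0,0,0,0.05]]]'

```text
t: 27.35
eef_pos: [0.5415, -0.2674, 0.3553]
ee_rot: [3.141, -0.0, 0.198]
force: [-0.4, 0.3, 0.1]
width: 0.0501
```

```bash
python3 -c "
from h import *
print(arm.job_done()); print(arm.get_state()['t'])"
```

```text
the job is handed in; nothing more can be done
None
the job is handed in; nothing more can be done
```

The job is done and handed in at about 27 s of the 72 s allowed; no verdict is reported.

- **Wedge:** I gripped the larger yellow wedge by its head and slid it in by about 10 cm. The ball settled within about 2 mm of centre and stayed there with the bowl on the hook. It was still between the marks after the bowl came off.
- **Hanging:** I lowered the blue bowl onto the hook until the wrist force was near zero, then released it. It hung untouched for roughly 4 s. Seven wrist pictures at the end of that showed no movement.
- **Tray:** I lifted the bowl off and set it down in the tray. The last pictures show it upright near the tray's centre and released. The hook looked empty, and the spanner, the jar and the white and turquoise bowls looked undisturbed.

No check failed or disagreed. The hook's final reading and the bystanders' positions were judged by eye from the pictures, not measured.

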